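# Nest the washed beakers and staining jars in their dishes

## Task

Put the washed ware away, mouth down as it already stands: nest the three round steel beakers in the round dish, smallest first, then the middle one over it, then the largest over both; and nest the two square jars in the square dish, the smaller first and the larger over it. Everything should end flat on the floor of its dish, roughly in the middle, and the dropper bottle, timer and cover-slip box standing among the ware must not be pushed out of place or knocked over.

Things in the scene. Friction and masses are not known exactly. Their poses are not given: they have to be found in the camera images.
- beaker_s_mid (a point): The smallest round steel beaker, standing mouth down (closed flat base uppermost): outside diameter 30 mm, inside 25 mm, height 46 mm, straight walls with a tiny pouring lip at the lower edge (no obstacle). Point: its centre, on the axis, 23 mm above its lower edge. z up; its yaw does not matter. Weighs about 50 g.
- beaker_m_mid (a point): The middle round steel beaker, standing mouth down (closed flat base uppermost): outside diameter 47 mm, inside 42 mm, height 62 mm, straight walls with a tiny pouring lip at the lower edge (no obstacle). Point: its centre, on the axis, 31 mm above its lower edge. z up; its yaw does not matter. Weighs about 100 g.
- beaker_l_mid (a point): The largest round steel beaker, standing mouth down (closed flat base uppermost): outside diameter 66 mm, inside 61 mm, height 78 mm, straight walls with a tiny pouring lip at the lower edge (no obstacle). Point: its centre, on the axis, 39 mm above its lower edge. z up; its yaw does not matter. Weighs about 190 g.
- jar_s_mid (a point): The smaller square white plastic jar, standing mouth down (closed base uppermost): outside 34 x 34 mm, inside 28 x 28 mm, height 44 mm, straight walls. Point: its centre, 22 mm above its lower edge. x and y run square to its side walls, z up. Weighs about 50 g.
- jar_l_mid (a point): The larger square white plastic jar, standing mouth down (closed base uppermost): outside 56 x 56 mm, inside 50 x 50 mm, height 64 mm, straight walls. Point: its centre, 32 mm above its lower edge. x and y run square to its side walls, z up. Weighs about 120 g. It fits over the smaller jar however that is turned.
- dish_round_floor (a point): Round shallow white enamel dish fixed to the bench, outside diameter 104 mm, inside 96 mm, rim 11 mm above the bench. Point: centre of its flat inner floor, 4 mm above the bench.
- dish_square_floor (a point): Square shallow white plastic dish fixed to the bench, outside 100 x 100 mm, inside 92 x 92 mm, rim 11 mm above the bench. Point: centre of its flat inner floor, 4 mm above the bench; x and y run along its sides.
- dropper_mid (a point): Bystander: loose white dropper bottle with a thin nozzle, 34 mm across, 78 mm tall. Point: its centre, 39 mm up. Not to be disturbed.
- timer_mid (a point): Bystander: loose black bench timer with a display, 50 (x) x 70 (y) x 26 mm. Point: its centre. Not to be disturbed.
- slipbox_mid (a point): Bystander: loose cardboard box of cover slips, 52 (x) x 64 (y) x 30 mm. Point: its centre. Not to be disturbed.

How it is judged:
By the outcome, as a careful person would: the job done as asked, in the order asked, and still so for the second after the job is handed in, with the robot touching nothing.
It also fails if it takes over 141 s, if anything falls off the work surface, if the arm or the gripper's body presses on something with over 40 N, if the wrist force passes 120 N, or if a joint passes its speed limit or range.

## Robot

A 7-joint arm with a two-finger parallel gripper is mounted at the origin on the work surface. World frame = base frame: x ahead of the robot, y to its left, z up, the work surface at z = 0. Lengths are in m, angles in rad, forces in N, time in s.
With the tool pointing down it reaches from about 0.425 to 0.925 m from the base axis. Payload 6.8 kg.
Tool frame: the origin (TCP) lies on the mounting face of the last link; the fingertips stand 173 mm ahead of it and the grasp point (between the pads) lies 155 mm ahead of it; z points along the fingers, y is the direction in which the jaws open and shut (so a half turn about z gives the same grasp; the last joint's range is limited). The gripper opens to 85 mm and grips with 20 to 120 N. Pads are 22 mm wide; open, the fingers measure 114 mm over their backs; the gripper's body (76 mm by 85 mm) begins 54 mm behind the grasp point. The pads swing forward as they close: fully open they stand 13 mm farther back than shut.
Start: joints at [1.015, 0.477, 0.022, 1.555, -0.011, 1.109, -0.083], TCP at [0.292, -0.608, 0.405] pointing down, gripper open.
Joint ranges: [-2.96, 2.96], [-0.34, 2.1], [-1.41, 1.46], [0.24, 2.44], [-1.37, 4.51], [0.17, 1.92], [-2.96, 2.96]. Speed limits (rad/s): [2.39, 2.39, 3.14, 3.14, 3.14, 3.14, 3.14].

## Interface

Orientations are given as a unit quaternion [w, x, y, z].
In Python, from station import sensors, read_camera, bot gives the robot as it stands. The module is installed in compiled form; this text tells all that it offers.
- The arm moves only by the tool play_rows, never from a script. Its argument "commands" is a list of rows, each a list of 4 numbers: the shift along the tool's x, y, z in m, then the turn about the tool's z in degrees. A call has 1 to 20 rows; each row shifts and turns the commanded pose from where the row before left it, along the tool's axes as they then stand; what a row does not reach is not made up. A row lasts 1/10 s, in which the tool goes at most 50 mm and 8.59 degrees, less where a joint would pass 70% of its speed; a pose out of reach is approached as far as the arm can. A call with a gripper value outside its range is refused whole. "claw" is the finger opening in m, from 0 to 0.0854, set as the call begins (left out, the last holds). The fingers move at their own pace and stop on an object; "force" is the grip in N (left out, the last holds). Time passes only in rows, so rows that do not move let the fingers close. It gives the time, the measured TCP pose, the force and the opening at its end, in the units of the state.
- sensors.get_obs(): the state, without advancing time (a new reading comes with each control period).
- read_camera(name): name is "side" or "top"; returns a dict with "frame" (420x560x3 uint8, blue, green, red), "depth" (420x560 float32, m along the optical axis (not along the pixel's ray), 0 where there is no reading), "fx", "fy", "cx", "cy" (pixels), "distortion" ([k1, k2, p1, p2, k3] as OpenCV has them; the pictures are not rectified), "rvec" (rotation vector, rad) and "tvec" (3), from world to camera coordinates, as OpenCV has them. Camera axes: x right, y down, z forward; pixel columns grow to the right and rows downward; lengths in m; the calibration is good to about 2 mm. A picture is of the moment at which its call begins.
- bot.hand_in(): hands the job in, once; it reports no verdict.
The state is a dict: "t": time; "q": joint angles; "joint_vel": joint speeds; "joint_torque": joint torques, N m; "eef_pos": TCP position; "tool_rot": TCP orientation; "contact_force": force on the tool from outside, world axes, zero at the start; "torque": the same for the moment, N m; "gripper_width": opening from 0.0 (shut) to 1.0 (fully open).
Only numpy, scipy, OpenCV 4.12 (cv2) and the standard library are available. Lean on these libraries where they do the work, as an engineer would, in place of code of your own. Each camera call takes 0.05 s, during which the arm holds its last target.

## Working session

There is one attempt and no reset: what is moved stays moved. The work goes in short steps, Python scripts to look and compute and a tool call to move; the robot and the scene stay as the last step left them, time stands still between calls to the robot, and variables do not carry over. Pictures are saved under pics/ and viewed, and the job is handed in when it is done.

Besides the shell and the picture viewer there is one more tool, called as name(argument=value, ...) on one line, values as JSON. play_rows: Moves the arm, as the interface text tells. Its arguments: {"type":"object","properties":{"commands":{"type":"array"},"claw":{"type":"number"},"force":{"type":"number"}},"required":["commands"]}

```bash
mkdir -p pics; python3 - <<'E'
from station import sensors, read_camera, bot
import cv2,numpy as np
np.set_printoptions(precision=4,suppress=True)
print(sensors.get_obs())
for n in("top","side"):
    c=read_camera(n); cv2.imwrite(f"pics/{n}0.png",c["frame"]); np.savez(f"{n}0.npz",**c)
    R=cv2.Rodrigues(np.array(c["rvec"]))[0]; print(n,c["fx"],c["fy"],c["cx"],c["cy"],c["distortion"],(-R.T@np.array(c["tvec"]).ravel()),R)
E
```

```text
{'t': 0.0, 'q': array([ 1.0149,  0.4778,  0.0223,  1.5564, -0.0115,  1.1093, -0.0831]), 'joint_vel': array([ 0.0003, -0.0001,  0.0001,  0.0014, -0.0004, -0.0001, -0.0013]), 'joint_torque': array([ -0.0003, -59.6443,   1.6078, -28.12  ,   0.0124,   0.0093,
        -0.    ]), 'eef_pos': array([ 0.2922, -0.6082,  0.4037]), 'tool_rot': array([-0.0009,  0.975 ,  0.2221, -0.0003]), 'contact_force': array([-0.0981, -0.834 ,  0.3877]), 'torque': array([-0.0418, -0.0449,  0.0295]), 'gripper_width': 0.9981473014778999}
top 455.5984605326977 455.5984605326977 281.4174129365431 215.93701219270594 [-0.0171  0.      0.      0.      0.    ] [0.4353 0.0119 1.2047] [[ 0.0213 -0.9997  0.0156]
 [-0.9971 -0.0224 -0.0723]
 [ 0.0726 -0.014  -0.9973]]
side 479.9728537200713 479.9728537200713 276.3799055671616 212.49623248530392 [0.0378 0.     0.     0.     0.    ] [0.1489 0.8108 0.643 ] [[-0.9077 -0.4196 -0.0089]
 [-0.2209  0.4957 -0.84  ]
 [ 0.3568 -0.7605 -0.5426]]
```

View pics/top0.png

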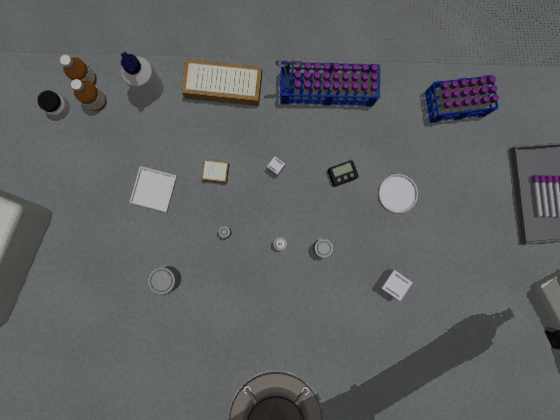

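View pics/side0.png

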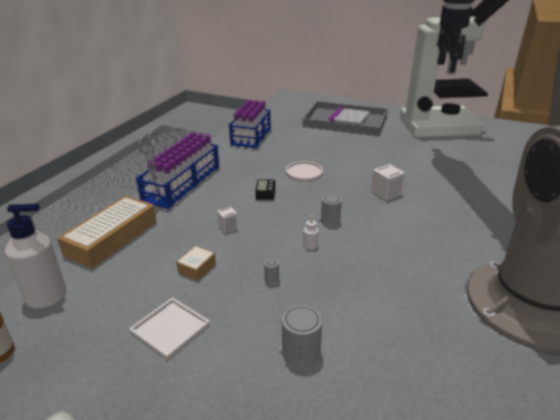

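The top view shows the square dish at (153,189), the round dish at (398,194) and the small jar at (276,166). Beakers S, M and L are at (224,232), (323,249) and (161,281), and the large jar is at (397,285). The bystanders are the dropper at (280,244), the timer at (343,173) and the slip box at (215,172).

```bash
cat > h.py <<'E'
import cv2,numpy as np
np.set_printoptions(precision=4,suppress=True)
def rays(c,px):
    K=np.array([[c["fx"],0,c["cx"]],[0,c["fy"],c["cy"]],[0,0,1]],float)
    u=cv2.undistortPoints(np.array(px,float).reshape(-1,1,2),K,np.array(c["distortion"],float)).reshape(-1,2)
    R=cv2.Rodrigues(np.array(c["rvec"],float))[0]; o=-R.T@np.array(c["tvec"],float).ravel()
    return o,np.c_[u,np.ones(len(u))]@R   # dirs world, unit depth
def onplane(c,px,z):
    o,d=rays(c,px); s=(z-o[2])/d[:,2]; return o+d*s[:,None]
def cloud(c):
    h,w=c["depth"].shape; uu,vv=np.meshgrid(np.arange(w),np.arange(h))
    o,d=rays(c,np.stack([uu,vv],-1).reshape(-1,2)); return (o+d*np.asarray(c["depth"]).reshape(-1,1)).reshape(h,w,3)
def proj(c,P):
    K=np.array([[c["fx"],0,c["cx"]],[0,c["fy"],c["cy"]],[0,0,1]],float)
    return cv2.projectPoints(np.array(P,float).reshape(-1,1,3),np.array(c["rvec"],float),np.array(c["tvec"],float),K,np.array(c["distortion"],float))[0].reshape(-1,2)
E
python3 - <<'E'
from h import *
S={"slip":(215,172,.03),"jar_s":(276,166,.044),"timer":(343,173,.026),"bs":(224,232,.046),"drop":(280,244,.078),"bm":(323,249,.062),"jar_l":(397,285,.064),"bl":(161,281,.078),"dr":(398,194,.004),"ds":(153,189,.004)}
for n in("top","side"):
    c=dict(np.load(n+"0.npz")); P=cloud(c); z=P[...,2]
    print(n,"bench z",np.median(z[300:330,200:230]) if n=="top" else "", (c["depth"]==0).mean())
    if n=="top":
        vis=cv2.resize(c["frame"][130:330,120:440],None,fx=2.5,fy=2.5,interpolation=cv2.INTER_CUBIC); cv2.imwrite("pics/topcrop.png",vis)
        for k,(u,v,h) in S.items():
            Q=P[v-30:v+31,u-30:u+31].reshape(-1,3); a=np.abs(Q[:,2]-h)<.007
            if h>.01: 
                t=Q[a]; (cc,sz,ang)=cv2.minAreaRect((t[:,:2]*1000).astype(np.float32)); print(k,a.sum(),np.median(t,0),np.array(cc),np.array(sz),ang)
            else: print(k,np.median(P[v-3:v+4,u-3:u+4].reshape(-1,3),0))
E
```

```text
top bench z 0.0003677873627225825 0.003920068027210884
slip 501 [0.6362 0.1709 0.0313] [636.7976 171.3471] [64.4587 52.9674] 85.26287841796875
jar_s 183 [0.6513 0.0127 0.0446] [652.4302  13.1802] [34.5578 34.4595] 55.163475036621094
timer 504 [ 0.6397 -0.1633  0.0265] [ 640.8105 -163.9306] [50.2885 70.508 ] 21.902780532836914
bs 107 [0.4781 0.1407 0.0464] [478.11   141.7304] [25.621  28.5257] 1.053235650062561
drop 5 [ 0.4503 -0.0018  0.0766] [450.3524  -1.8988] [3.5334 3.4954] 46.809471130371094
bm 267 [ 0.4408 -0.1102  0.0626] [ 441.5945 -110.5687] [42.6057 45.1718] 1.468367576599121
jar_l 530 [ 0.3526 -0.2957  0.0642] [ 352.8365 -296.3875] [58.8346 56.5288] 55.775909423828125
bl 585 [0.3538 0.2867 0.0788] [353.6754 286.9406] [63.6077 65.6637] 2.8702564239501953
dr [ 0.5884 -0.3145  0.0046]
ds [0.5866 0.3361 0.0045]
side bench z  0.0038520408163265304
```

View pics/topcrop.png

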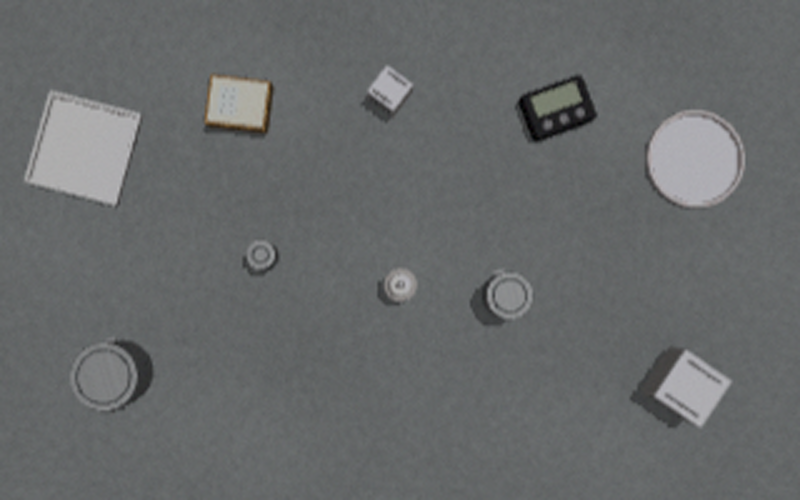

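```bash
python3 - <<'E'
from h import *
for n in("top","side"):
    c=dict(np.load(n+"0.npz"))
    g=c["frame"].max(2); 
    for k,P0 in {"dr":(.588,-.3145,.011),"ds":(.587,.336,.011)}.items():
        u,v=proj(c,[P0])[0]; u,v=int(u),int(v); s=50
        w=cv2.resize(g[v-s:v+s,u-s:u+s],None,fx=4,fy=4,interpolation=cv2.INTER_CUBIC); w=cv2.GaussianBlur(w,(0,0),2)
        t,m=cv2.threshold(w,0,255,cv2.THRESH_OTSU); cs=cv2.findContours(m,cv2.RETR_EXTERNAL,cv2.CHAIN_APPROX_NONE)[0]
        cn=max(cs,key=cv2.contourArea).reshape(-1,2); px=(cn+.5)/4-.5+[u-s,v-s]
        W=onplane(c,px,.011)[:,:2]*1000
        print(n,k,t,cv2.minAreaRect(W.astype(np.float32)), cv2.fitEllipse(W.astype(np.float32)) if k=="dr" else "")
    # side-based tops from depth
c=dict(np.load("side0.npz")); P=cloud(c).reshape(-1,3)
for k,(x,y,h) in {"jar_s":(.652,.013,.044),"bs":(.478,.141,.046),"bm":(.441,-.110,.062),"bl":(.354,.287,.078),"jar_l":(.353,-.296,.064)}.items():
    a=(np.hypot(P[:,0]-x,P[:,1]-y)<.05)&(abs(P[:,2]-h)<.006); t=P[a]
    print(k,a.sum(),t.mean(0) if len(t) else "", cv2.minAreaRect((t[:,:2]*1000).astype(np.float32)))
E
```

```text
top dr 138.0 ((588.8497924804688, -310.9221496582031), (102.1880111694336, 97.41419219970703), 31.956846237182617) ((589.4451293945312, -311.1186828613281), (96.99388885498047, 101.5695571899414), 123.41345977783203)
top ds 136.0 ((587.1109008789062, 335.786865234375), (100.2007827758789, 100.42021942138672), 76.77188110351562) 
side dr 101.0 ((617.6718139648438, -365.8351135253906), (299.6636962890625, 642.60693359375), 17.188379287719727) ((610.522705078125, -356.918212890625), (317.222412109375, 660.8026733398438), 21.919416427612305)
side ds 161.0 ((584.77099609375, 336.17034912109375), (100.80784606933594, 100.74102020263672), 76.68230438232422) 
jar_s 161 [0.6475 0.0181 0.0434] ((650.5339965820312, 14.972735404968262), (33.95846176147461, 40.710479736328125), 55.34369659423828)
bs 146 [0.4735 0.1458 0.0457] ((474.70758056640625, 143.63943481445312), (28.763429641723633, 30.01045036315918), 42.829559326171875)
bm 209 [ 0.4371 -0.105   0.0621] ((437.8326416015625, -107.38627624511719), (44.127777099609375, 48.341461181640625), 19.601255416870117)
bl 1037 [0.3495 0.2922 0.0785] ((351.097900390625, 289.0549621582031), (63.293704986572266, 66.88264465332031), 20.920730590820312)
jar_l 299 [ 0.3496 -0.2893  0.0637] ((350.52301025390625, -292.8134460449219), (59.264522552490234, 61.210418701171875), 56.41646957397461)
```

```bash
cat > go.py <<'E'
import sys
from h import *
from station import sensors
from scipy.spatial.transform import Rotation as Ro
o=sensors.get_obs(); q=o["tool_rot"]; R=Ro.from_quat([q[1],q[2],q[3],q[0]]).as_matrix(); p=o["eef_pos"]
jaw=np.degrees(np.arctan2(R[1,1],R[0,1])); tilt=np.degrees(np.arccos(-R[2,2]))
print("t %.2f"%o["t"],"tcp",p,"jaw %.2f tilt %.2f"%(jaw,tilt),"F",o["contact_force"],"w %.1f mm"%(o["gripper_width"]*85.4),"q",np.round(o["q"],2))
for a in sys.argv[1:]:
    v=[float(s) for s in a.split(",")]; P=np.array(v[:3]); d=R.T@(P-p)
    t=""
    if len(v)>3:
        e=(v[3]-jaw+90)%180-90; t="turn %.2f"%(-e)
    print("to",P,"tool delta mm",np.round(d*1000,1),t, "len %.0f"%(1000*np.linalg.norm(d)))
    p=P
E
python3 go.py .6515,.014,.35,-34.75 .6515,.014,.197,-34.75
```

```text
t 0.10 tcp [ 0.2922 -0.6082  0.4038] jaw -64.34 tilt 0.10 F [-0.7642  0.8823  0.0525] w 85.8 mm q [ 1.01  0.48  0.02  1.56 -0.01  1.11 -0.08]
to [0.6515 0.014  0.35  ] tool delta mm [ 593.3 -405.2   54.4] turn -29.59 len 721
to [0.6515 0.014  0.197 ] tool delta mm [  0.    0.3 153. ] turn -29.59 len 153
```

play_rows(commands=[[0.015,-0.01,0.0025,0],[0.03,-0.0205,0.0025,0],[0.03,-0.0205,0.0025,0],[0.03,-0.0205,0.0025,0],[0.03,-0.0205,0.0025,0],[0.03,-0.0205,0.0025,0],[0.03,-0.0205,0.0025,0],[0.03,-0.0205,0.0025,0],[0.03,-0.0205,0.0025,0],[0.03,-0.0205,0.0025,0],[0.03,-0.0205,0.0025,0],[0.03,-0.0205,0.0025,0],[0.03,-0.0205,0.0025,0],[0.03,-0.0205,0.0025,0],[0.03,-0.0205,0.0025,0],[0.03,-0.0205,0.0025,0],[0.03,-0.0205,0.0025,0],[0.03,-0.0205,0.0025,0],[0.03,-0.0205,0.0025,0],[0.03,-0.0205,0.0025,0]], claw=0.06, force=30)

```text
t: 2.1
eef_pos: [0.6464, 0.0077, 0.3543]
tool_rot: [-0.0, 0.975, 0.223, -0.0]
contact_force: [0.2, -0.0, 0.2]
gripper_width: 0.702
```

play_rows(commands=[[0,0,0,-7.4],[0,0,0,-7.4],[0,0,0,-7.4],[0,0,0,-7.4],[0,0,0,0],[0,0,0,0],[0,0,0,0]])

```text
t: 2.8
eef_pos: [0.6464, 0.0054, 0.3546]
tool_rot: [-0.0, 0.886, 0.463, -0.0]
contact_force: [-0.1, 0.4, -0.2]
gripper_width: 0.702
```

```bash
python3 go.py .6515,.014,.35,-34.75 .6515,.014,.197,-34.75
```

```text
t 2.80 tcp [0.6464 0.0054 0.3546] jaw -34.86 tilt 0.01 F [-0.1288  0.3989 -0.22  ] w 60.0 mm q [ 0.13  0.5  -0.32  1.66  0.18  1.01 -0.86]
to [0.6515 0.014  0.35  ] tool delta mm [10.  -0.7  4.6] turn -0.11 len 11
to [0.6515 0.014  0.197 ] tool delta mm [  0.   0. 153.] turn -0.11 len 153
```

play_rows(commands=[[0.01,-0.0007,0.0146,0],[0,0,0.02,0],[0,0,0.025,0],[0,0,0.025,0],[0,0,0.025,0],[0,0,0.02,0],[0,0,0.013,0],[0,0,0.01,0],[0,0,0.005,0],[0,0,0,0],[0,0,0,0]])

```text
t: 3.9
eef_pos: [0.6522, 0.0137, 0.1979]
tool_rot: [0.0, 0.886, 0.464, 0.001]
contact_force: [0.1, -0.6, -0.8]
gripper_width: 0.7
```

```bash
python3 go.py .6515,.014,.197,-34.75; python3 - <<'E'
from station import read_camera
import cv2
for n in("top","side"):
    cv2.imwrite(f"pics/{n}1.png",cv2.resize(read_camera(n)["frame"][100:300,150:400],None,fx=3,fy=3))
E
```

```text
t 3.90 tcp [0.6522 0.0137 0.1979] jaw -34.75 tilt 0.08 F [ 0.0835 -0.6157 -0.8255] w 59.8 mm q [ 0.08  0.69 -0.28  1.73  0.26  0.75 -0.93]
to [0.6515 0.014  0.197 ] tool delta mm [-0.1 -0.8  0.9] turn -0.00 len 1
```

View pics/side1.png

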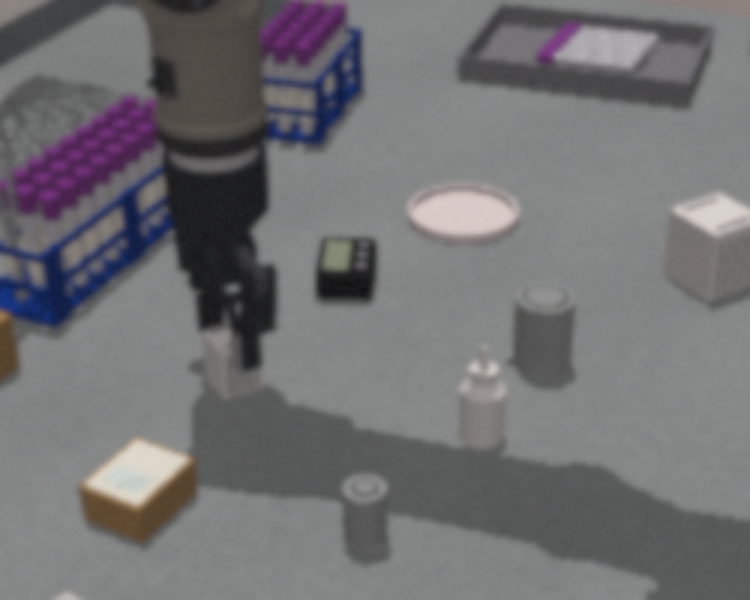

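The side crop shows the jar (at about (230,360)) between the open fingers, with the tips roughly halfway down it. I'll close on it and lift.

play_rows(commands=[[0,0,0,0],[0,0,0,0],[0,0,0,0],[0,0,0,0],[0,0,0,0],[0,0,0,0],[0,0,0,0]], claw=0.02, force=30)

```text
t: 4.7
eef_pos: [0.6521, 0.0136, 0.1978]
tool_rot: [0.0, 0.886, 0.464, 0.0]
contact_force: [-1.5, 0.5, 4.9]
gripper_width: 0.393
```

play_rows(commands=[[0,0,-0.005,0],[0,0,-0.015,0],[0,0,-0.03,0],[0,0,-0.03,0],[0,0,-0.02,0],[0,0,0,0],[0,0,0,0]])

```text
t: 5.4
eef_pos: [0.6516, 0.0135, 0.2976]
tool_rot: [0.0, 0.886, 0.464, 0.0]
contact_force: [-0.5, 0.3, -0.9]
gripper_width: 0.389
```

```bash
python3 go.py .586,.336,.298,-13.3; python3 - <<'E'
from station import read_camera
import cv2
for n in("top","side"):
    cv2.imwrite(f"pics/{n}2.png",cv2.resize(read_camera(n)["frame"][100:300,150:400],None,fx=3,fy=3))
E
```

```text
t 5.40 tcp [0.6516 0.0135 0.2976] jaw -34.74 tilt 0.04 F [-0.5264  0.293  -0.895 ] w 33.2 mm q [ 0.11  0.57 -0.31  1.69  0.21  0.92 -0.89]
to [0.586 0.336 0.298] tool delta mm [ 227.6 -237.7   -0.5] turn -21.44 len 329
```

View pics/side2.png

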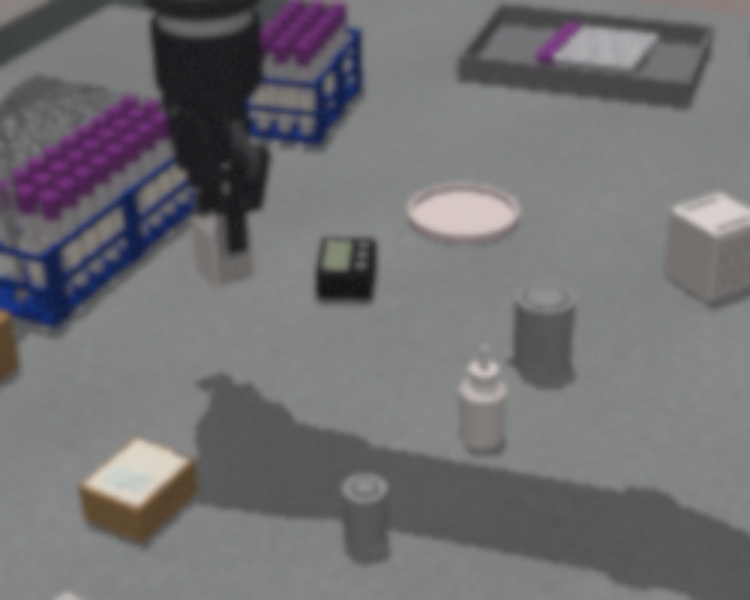

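The jar is held and hangs straight at about (222,250) in the crop. I'll carry it to the square dish.

play_rows(commands=[[0.0095,-0.0097,0,0],[0.019,-0.02,0,0],[0.019,-0.02,0,0],[0.02,-0.021,0,0],[0.02,-0.021,0,0],[0.02,-0.021,0,0],[0.02,-0.021,0,0],[0.02,-0.021,0,0],[0.02,-0.021,0,0],[0.02,-0.02,0,0],[0.019,-0.02,0,0],[0.0116,-0.012,0,0],[0.0095,-0.01,0,0],[0,0,0,-7.1],[0,0,0,-7.2],[0,0,0,-7.1],[0,0,0,0],[0,0,0,0],[0,0,0,0]])

```text
t: 7.4
eef_pos: [0.5863, 0.3357, 0.297]
tool_rot: [0.0, 0.785, 0.619, -0.0]
contact_force: [-0.4, 1.1, -0.7]
gripper_width: 0.388
```

```bash
python3 go.py .586,.336,.298,-13.3 .586,.336,.203,-13.3; python3 - <<'E'
from station import read_camera
import cv2
for n in("top","side"):
    cv2.imwrite(f"pics/{n}3.png",cv2.resize(read_camera(n)["frame"][100:380,50:300],None,fx=2.1,fy=2.1))
E
```

```text
t 7.40 tcp [0.5863 0.3357 0.297 ] jaw -13.51 tilt 0.02 F [-0.3698  1.0733 -0.716 ] w 33.1 mm q [-0.32  0.62 -0.43  1.62  0.3   0.96 -1.08]
to [0.586 0.336 0.298] tool delta mm [ 0.2 -0.3 -1. ] turn -0.21 len 1
to [0.586 0.336 0.203] tool delta mm [ 0. -0. 95.] turn -0.21 len 95
```

View pics/side3.png

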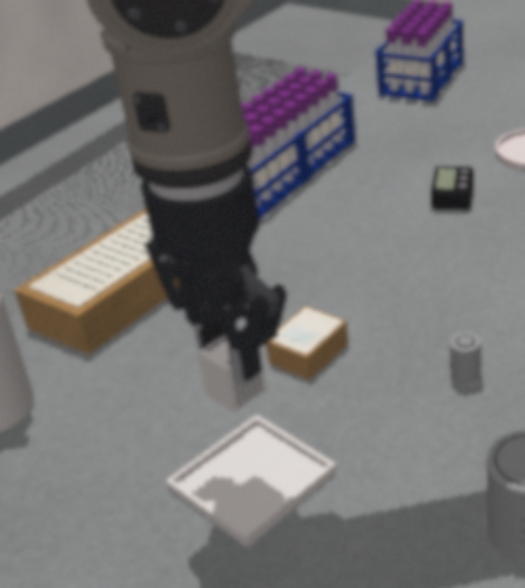

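The jar hangs above the dish. I'll lower it, finishing slowly.

play_rows(commands=[[0,0,0.01,0],[0,0,0.02,0],[0,0,0.02,0],[0,0,0.02,0],[0,0,0.01,0],[0,0,0.007,0],[0,0,0.004,0],[0,0,0.002,0],[0,0,0.001,0],[0,0,0.001,0],[0,0,0,0],[0,0,0,0]])

```text
t: 8.7
eef_pos: [0.5863, 0.3361, 0.2024]
tool_rot: [0.0, 0.785, 0.62, 0.0]
contact_force: [0.4, 0.2, -0.6]
gripper_width: 0.389
```

play_rows(commands=[[0,0,0.0005,0],[0,0,0.0005,0],[0,0,0.0005,0],[0,0,0,0]])

```text
t: 9.1
eef_pos: [0.5862, 0.3362, 0.2018]
tool_rot: [0.0, 0.785, 0.62, 0.0]
contact_force: [-2.4, -2.0, 7.4]
gripper_width: 0.39
```

play_rows(commands=[[0,0,0,0],[0,0,0,0],[0,0,0,0],[0,0,0,0],[0,0,-0.01,0],[0,0,-0.03,0],[0,0,-0.04,0],[0,0,-0.03,0],[0,0,0,0],[0,0,0,0]], claw=0.056)

```text
t: 10.1
eef_pos: [0.5863, 0.3361, 0.312]
tool_rot: [0.0, 0.784, 0.62, 0.001]
contact_force: [-0.4, -0.1, -0.0]
gripper_width: 0.655
```

```bash
python3 go.py .4765,.1425,.30,-64 .4765,.1425,.199,-64; python3 - <<'E'
from station import read_camera
import cv2
for n in("top","side"):
    cv2.imwrite(f"pics/{n}4.png",cv2.resize(read_camera(n)["frame"][100:380,50:300],None,fx=2.1,fy=2.1))
E
```

```text
t 10.10 tcp [0.5863 0.3361 0.312 ] jaw -13.35 tilt 0.13 F [-0.3667 -0.0535 -0.0016] w 55.9 mm q [-0.31  0.61 -0.43  1.61  0.29  0.99 -1.07]
to [0.4765 0.1425 0.3   ] tool delta mm [-213.8  -62.1   11.6] turn 50.65 len 223
to [0.4765 0.1425 0.199 ] tool delta mm [ -0.1  -0.2 101. ] turn 50.65 len 101
```

View pics/side4.png

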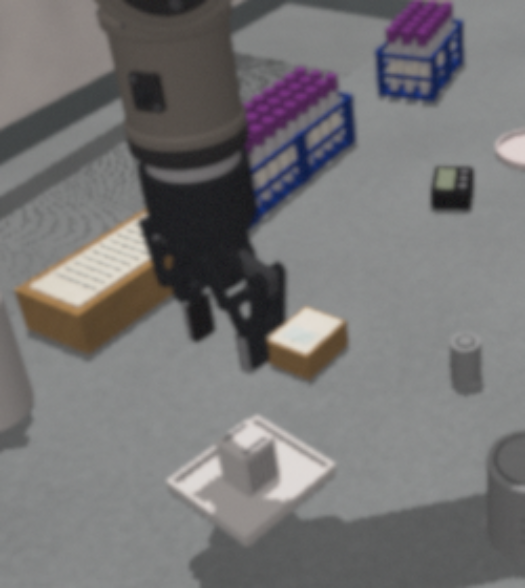

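The small jar stands square in the middle of its dish, at about (248,460). The smallest beaker is next; its yaw doesn't matter, so I'll keep the jaw angle.

play_rows(commands=[[-0.01,-0.003,0,0],[-0.023,-0.0066,0.0012,0],[-0.023,-0.0066,0.0012,0],[-0.023,-0.0066,0.0012,0],[-0.023,-0.0066,0.0012,0],[-0.023,-0.0066,0.0012,0],[-0.023,-0.0066,0.0012,0],[-0.023,-0.0066,0.0012,0],[-0.023,-0.0066,0.0012,0],[-0.0198,-0.0063,0.0012,0],[0,0,0.01,0],[0,0,0.01,0],[0,0,0,0],[0,0,0,0]])

```text
t: 11.6
eef_pos: [0.4765, 0.1432, 0.2792]
tool_rot: [-0.0, 0.784, 0.621, -0.0]
contact_force: [-0.8, -0.1, 0.5]
gripper_width: 0.653
```

```bash
python3 go.py .4765,.1425,.199
```

```text
t 11.60 tcp [0.4765 0.1432 0.2792] jaw -13.28 tilt 0.07 F [-0.77   -0.0515  0.4725] w 55.7 mm q [-0.04  0.39 -0.45  2.06  0.25  0.74 -0.88]
to [0.4765 0.1425 0.199 ] tool delta mm [-0.7  0.3 80.2]  len 80
```

play_rows(commands=[[-0.0007,0.0003,0.01,0],[0,0,0.02,0],[0,0,0.02,0],[0,0,0.015,0],[0,0,0.01,0],[0,0,0.005,0],[0,0,0,0],[0,0,0,0]])

```text
t: 12.4
eef_pos: [0.4768, 0.1418, 0.2002]
tool_rot: [0.0, 0.784, 0.62, 0.0]
contact_force: [0.3, 0.3, 0.1]
gripper_width: 0.656
```

```bash
python3 go.py .4765,.1425,.199;python3 - <<'E'
from station import read_camera
import cv2
for n in("top","side"):
    cv2.imwrite(f"pics/{n}5.png",cv2.resize(read_camera(n)["frame"][150:380,150:400],None,fx=2.5,fy=2.5))
E
```

```text
t 12.40 tcp [0.4768 0.1418 0.2002] jaw -13.34 tilt 0.05 F [0.3435 0.3122 0.1079] w 56.0 mm q [-0.1   0.52 -0.39  2.1   0.35  0.58 -0.97]
to [0.4765 0.1425 0.199 ] tool delta mm [ 0.6 -0.4  1.2]  len 1
```

View pics/side5.png

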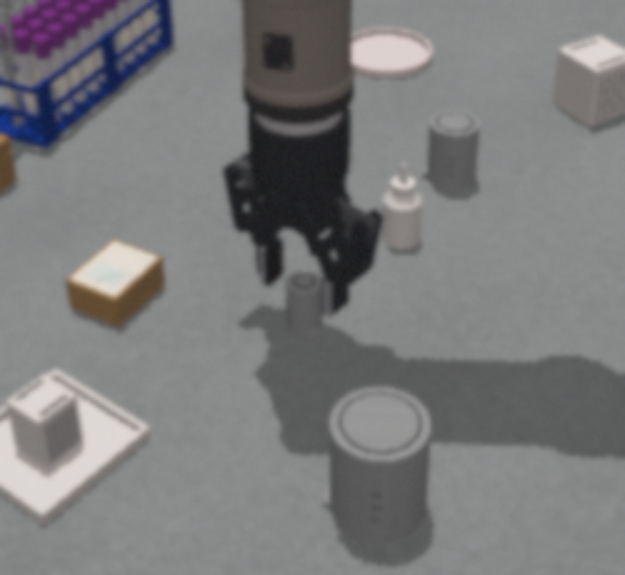

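The beaker, at about (304,300), sits between the fingers. I'll go 4 mm deeper, close and lift.

play_rows(commands=[[0,0,0.004,0],[0,0,0,0],[0,0,0,0]])

```text
t: 12.8
eef_pos: [0.4765, 0.1415, 0.1958]
tool_rot: [0.0, 0.785, 0.62, -0.0]
contact_force: [0.1, 0.8, -0.4]
gripper_width: 0.651
```

play_rows(commands=[[0,0,0,0],[0,0,0,0],[0,0,0,0],[0,0,0,0],[0,0,0,0],[0,0,0,0],[0,0,0,0],[0,0,0,0],[0,0,-0.005,0],[0,0,-0.02,0],[0,0,-0.03,0],[0,0,-0.03,0],[0,0,-0.02,0],[0,0,0,0],[0,0,0,0]], claw=0.018, force=30)

```text
t: 14.3
eef_pos: [0.4764, 0.1414, 0.3008]
tool_rot: [0.0, 0.785, 0.62, 0.0]
contact_force: [-0.5, 0.6, -0.5]
gripper_width: 0.346
```

```bash
python3 go.py .588,-.3125,.30; python3 - <<'E'
from station import read_camera
import cv2
for n in("top","side"):
    cv2.imwrite(f"pics/{n}6.png",cv2.resize(read_camera(n)["frame"][150:380,150:400],None,fx=2.5,fy=2.5))
E
```

```text
t 14.30 tcp [0.4764 0.1414 0.3008] jaw -13.36 tilt 0.03 F [-0.4929  0.6457 -0.4865] w 29.5 mm q [-0.02  0.36 -0.47  2.05  0.23  0.78 -0.86]
to [ 0.588  -0.3125  0.3   ] tool delta mm [-415.8  213.4    0.9]  len 467
```

View pics/side6.png

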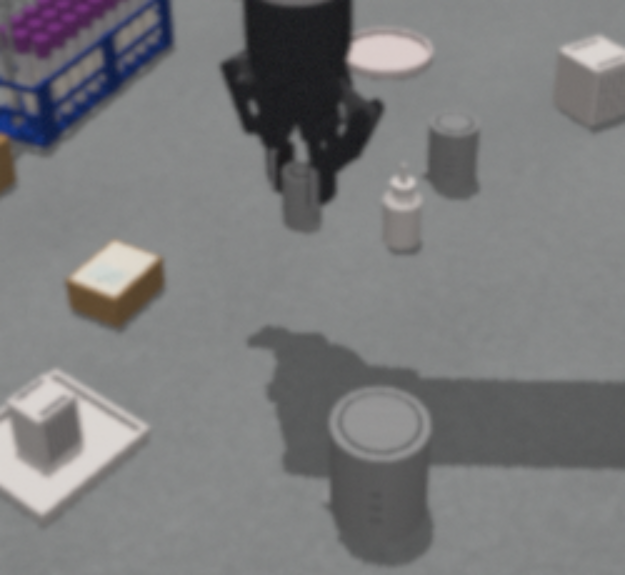

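The beaker hangs upright in the grip at about (300,195). I'll carry it to the round dish.

play_rows(commands=[[-0.01,0.005,0,0],[-0.022,0.0113,0,0],[-0.022,0.0113,0,0],[-0.022,0.0113,0,0],[-0.022,0.0113,0,0],[-0.022,0.0113,0,0],[-0.022,0.0113,0,0],[-0.022,0.0113,0,0],[-0.022,0.0113,0,0],[-0.022,0.0113,0,0],[-0.022,0.0113,0,0],[-0.022,0.0113,0,0],[-0.022,0.0113,0,0],[-0.022,0.0113,0,0],[-0.022,0.0113,0,0],[-0.022,0.0113,0,0],[-0.022,0.0113,0,0],[-0.022,0.0113,0,0],[-0.022,0.0113,0,0],[-0.01,0.005,0,0]])

```text
t: 16.4
eef_pos: [0.5872, -0.316, 0.2994]
tool_rot: [-0.0, 0.786, 0.619, -0.001]
contact_force: [-0.3, -0.3, -0.4]
gripper_width: 0.345
```

play_rows(commands=[[0,0,0,0],[0,0,0,0],[0,0,0,0]])

```text
t: 16.7
eef_pos: [0.5882, -0.3107, 0.3006]
tool_rot: [-0.001, 0.784, 0.621, 0.0]
contact_force: [0.1, 0.8, -0.3]
gripper_width: 0.349
```

```bash
python3 go.py .588,-.3125,.1998; python3 - <<'E'
from station import read_camera
import cv2
for n in("top","side"):
    cv2.imwrite(f"pics/{n}7.png",cv2.resize(read_camera(n)["frame"][80:280,200:450],None,fx=2.5,fy=2.5))
E
```

```text
t 16.70 tcp [ 0.5882 -0.3107  0.3006] jaw -13.22 tilt 0.07 F [ 0.0847  0.8008 -0.3347] w 29.8 mm q [ 0.62  0.59 -0.32  1.65  0.22  0.94 -0.01]
to [ 0.588  -0.3125  0.1998] tool delta mm [ -1.9   0.3 100.8]  len 101
```

View pics/side7.png

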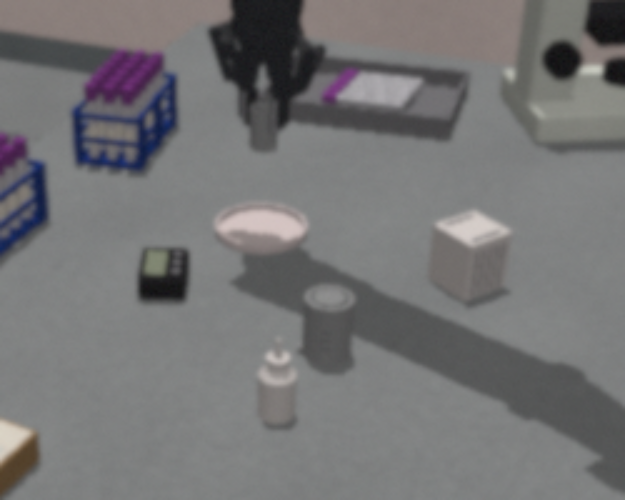

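The beaker hangs above the round dish, at 263 horizontally against the dish centre at 262. I'll lower it.

play_rows(commands=[[-0.0019,0.0003,0.01,0],[0,0,0.02,0],[0,0,0.02,0],[0,0,0.02,0],[0,0,0.015,0],[0,0,0.008,0],[0,0,0.003,0],[0,0,0.001,0],[0,0,0.001,0],[0,0,0.001,0],[0,0,0,0],[0,0,0,0]])

```text
t: 18.0
eef_pos: [0.5881, -0.3144, 0.2022]
tool_rot: [0.0, 0.784, 0.62, 0.0]
contact_force: [0.4, -0.5, -0.1]
gripper_width: 0.346
```

play_rows(commands=[[0,0,0.0005,0],[0,0,0.0005,0],[0,0,0.0005,0],[0,0,0.0005,0],[0,0,0,0]])

```text
t: 18.5
eef_pos: [0.588, -0.3143, 0.2001]
tool_rot: [0.0, 0.784, 0.62, -0.0]
contact_force: [-1.9, -0.1, 4.7]
gripper_width: 0.344
```

play_rows(commands=[[0,0,0,0],[0,0,0,0],[0,0,0,0],[0,0,0,0],[0,0,-0.01,0],[0,0,-0.03,0],[0,0,-0.04,0],[0,0,-0.03,0],[0,0,0,0],[0,0,0,0]], claw=0.056)

```text
t: 19.5
eef_pos: [0.5881, -0.3144, 0.3112]
tool_rot: [0.001, 0.785, 0.62, 0.0]
contact_force: [-0.7, -0.1, -0.8]
gripper_width: 0.655
```

```bash
python3 go.py .44,-.109,.312,-13.3 .44,-.109,.212; python3 - <<'E'
from station import read_camera
import cv2
for n in("top","side"):
    cv2.imwrite(f"pics/{n}8.png",cv2.resize(read_camera(n)["frame"][80:280,200:450],None,fx=2.5,fy=2.5))
E
```

```text
t 19.50 tcp [ 0.5881 -0.3144  0.3112] jaw -13.35 tilt 0.13 F [-0.6603 -0.1323 -0.7828] w 55.9 mm q [ 0.62  0.58 -0.32  1.64  0.21  0.96 -0.  ]
to [ 0.44  -0.109  0.312] tool delta mm [ 165.7 -191.5   -1.3] turn -0.05 len 253
to [ 0.44  -0.109  0.212] tool delta mm [  0.1  -0.2 100. ]  len 100
```

View pics/side8.png

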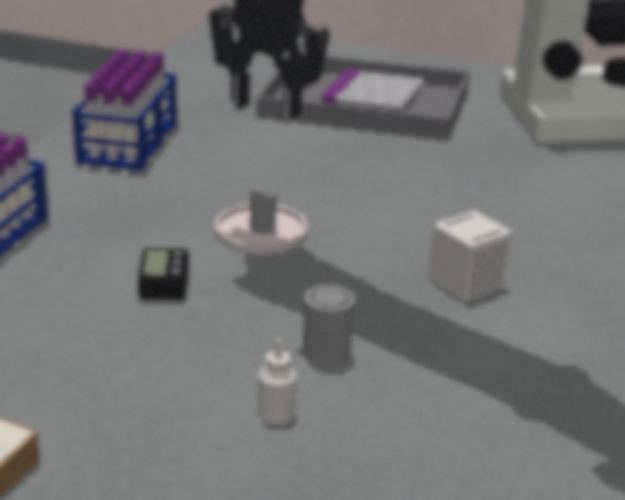

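The small beaker stands upright in the dish at about (263,213). Next is the middle beaker.

play_rows(commands=[[0.008,-0.0095,0,0],[0.0166,-0.0192,0,0],[0.0166,-0.0192,0,0],[0.0166,-0.0192,0,0],[0.0166,-0.0192,0,0],[0.0166,-0.0192,0,0],[0.0166,-0.0192,0,0],[0.0166,-0.0192,0,0],[0.0166,-0.0192,0,0],[0.0166,-0.0192,0,0],[0.0083,-0.0092,0,0],[0,0,0,0],[0,0,0,0],[0,0,0,0]], claw=0.076)

```text
t: 21.0
eef_pos: [0.4405, -0.1098, 0.3098]
tool_rot: [0.0, 0.785, 0.62, 0.0]
contact_force: [-0.8, -0.6, 0.1]
gripper_width: 0.889
```

```bash
python3 go.py .44,-.109,.208; python3 - <<'E'
from h import *
from station import read_camera
c=read_camera("top"); cv2.imwrite("pics/top9.png",cv2.resize(c["frame"][120:320,250:450],None,fx=3,fy=3))
P=cloud(c).reshape(-1,3); a=(np.hypot(P[:,0]-.588,P[:,1]+.3125)<.045)&(P[:,2]>.035); t=P[a]
print(a.sum(),np.median(t,0),cv2.minAreaRect((t[:,:2]*1000).astype(np.float32)))
P=cloud(c).reshape(-1,3); a=(np.hypot(P[:,0]-.586,P[:,1]-.336)<.045)&(P[:,2]>.035); t=P[a]
print(a.sum(),np.median(t,0),cv2.minAreaRect((t[:,:2]*1000).astype(np.float32)))
E
```

```text
t 21.00 tcp [ 0.4405 -0.1098  0.3098] jaw -13.42 tilt 0.03 F [-0.8294 -0.6191  0.0775] w 76.0 mm q [ 0.48  0.27 -0.42  2.13  0.16  0.76 -0.28]
to [ 0.44  -0.109  0.208] tool delta mm [  0.7  -0.7 101.8]  len 102
123 [ 0.5901 -0.3122  0.0506] ((589.8453369140625, -314.46661376953125), (28.506088256835938, 29.580684661865234), 23.47109031677246)
198 [0.5884 0.334  0.0486] ((588.8611450195312, 335.0527038574219), (36.795345306396484, 33.67198944091797), 77.17192077636719)
```

View pics/top9.png

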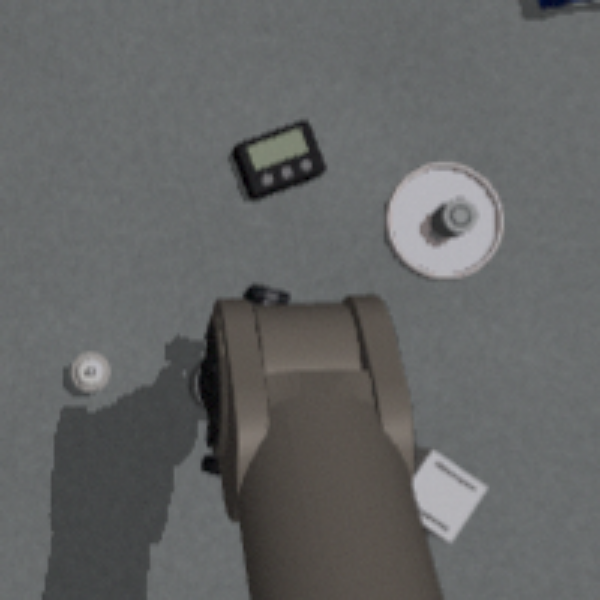

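The top crop shows the small beaker within 2 mm of the dish centre, with the timer and dropper undisturbed. I'll descend on the middle beaker.

play_rows(commands=[[0.0007,-0.0007,0.01,0],[0,0,0.02,0],[0,0,0.02,0],[0,0,0.02,0],[0,0,0.015,0],[0,0,0.01,0],[0,0,0.007,0],[0,0,0,0],[0,0,0,0],[0,0,0,0]])

```text
t: 22.05
eef_pos: [0.4397, -0.1082, 0.2084]
tool_rot: [0.001, 0.785, 0.62, 0.0]
contact_force: [0.4, -0.1, 0.2]
gripper_width: 0.888
```

```bash
python3 go.py .44,-.109,.208;python3 - <<'E'
from station import read_camera
import cv2
cv2.imwrite(f"pics/side10.png",cv2.resize(read_camera("side")["frame"][100:300,200:450],None,fx=2.5,fy=2.5))
E
```

```text
t 22.05 tcp [ 0.4397 -0.1082  0.2084] jaw -13.35 tilt 0.07 F [ 0.4126 -0.0996  0.1707] w 75.8 mm q [ 0.4   0.45 -0.35  2.2   0.3   0.53 -0.41]
to [ 0.44  -0.109  0.208] tool delta mm [-0.8  0.5  0.4]  len 1
```

View pics/side10.png

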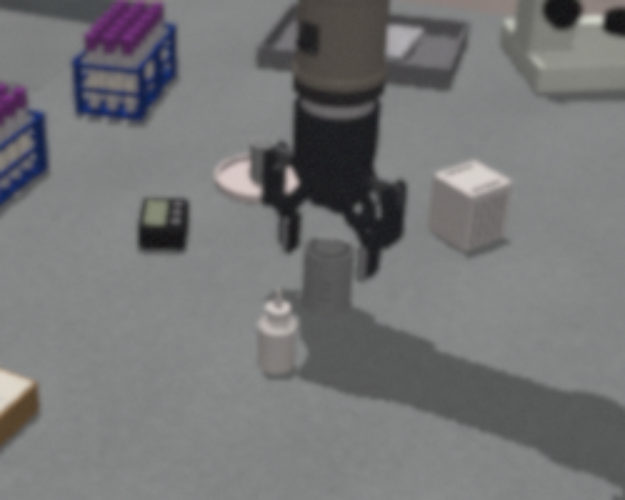

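The beaker, at about (327,280), is centred but the tips overlap only its top part. I'll go 8 mm deeper, then close and lift.

play_rows(commands=[[-0.0008,0.0005,0.004,0],[0,0,0.004,0],[0,0,0,0],[0,0,0,0]])

```text
t: 22.5
eef_pos: [0.4396, -0.1089, 0.1996]
tool_rot: [-0.0, 0.784, 0.62, -0.0]
contact_force: [0.7, -0.4, 0.6]
gripper_width: 0.889
```

play_rows(commands=[[0,0,0,0],[0,0,0,0],[0,0,0,0],[0,0,0,0],[0,0,0,0],[0,0,0,0],[0,0,0,0],[0,0,0,0],[0,0,-0.005,0],[0,0,-0.02,0],[0,0,-0.03,0],[0,0,-0.03,0],[0,0,-0.025,0],[0,0,0,0],[0,0,0,0]], claw=0.035, force=30)

```text
t: 24.0
eef_pos: [0.4395, -0.1091, 0.3099]
tool_rot: [0.0, 0.785, 0.62, 0.0]
contact_force: [-0.3, 0.1, -1.0]
gripper_width: 0.545
```

```bash
python3 go.py .588,-.314,.310;python3 - <<'E'
from station import read_camera
import cv2
cv2.imwrite(f"pics/side11.png",cv2.resize(read_camera("side")["frame"][100:300,200:450],None,fx=2.5,fy=2.5))
E
```

```text
t 24.00 tcp [ 0.4395 -0.1091  0.3099] jaw -13.36 tilt 0.05 F [-0.27    0.0731 -0.9809] w 46.5 mm q [ 0.48  0.27 -0.43  2.14  0.17  0.76 -0.29]
to [ 0.588 -0.314  0.31 ] tool delta mm [-165.1  191.9    0.1]  len 253
```

View pics/side11.png

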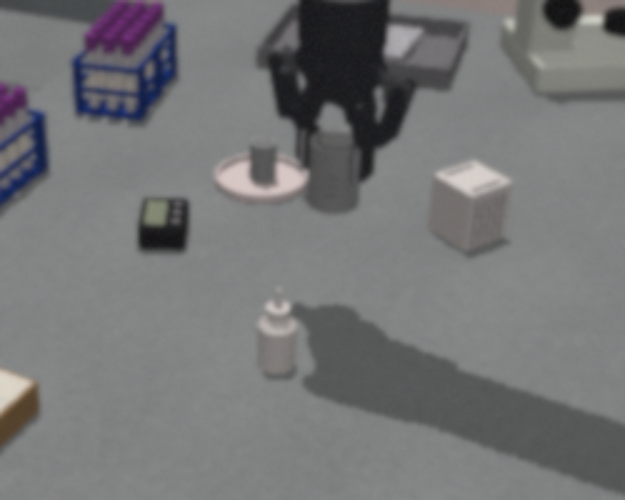

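The middle beaker is held upright at about (333,170). I'll carry it over the small one.

play_rows(commands=[[-0.008,0.0095,0,0],[-0.0165,0.0192,0,0],[-0.0165,0.0192,0,0],[-0.0165,0.0192,0,0],[-0.0165,0.0192,0,0],[-0.0165,0.0192,0,0],[-0.0165,0.0192,0,0],[-0.0165,0.0192,0,0],[-0.0165,0.0192,0,0],[-0.0165,0.0192,0,0],[-0.0085,0.0095,0,0],[0,0,0,0],[0,0,0,0],[0,0,0,0],[0,0,0,0]])

```text
t: 25.55
eef_pos: [0.588, -0.3127, 0.3099]
tool_rot: [-0.0, 0.784, 0.621, -0.0]
contact_force: [0.8, 1.4, -1.3]
gripper_width: 0.539
```

```bash
python3 go.py .588,-.314,.204;python3 - <<'E'
from station import read_camera
import cv2
cv2.imwrite(f"pics/side12.png",cv2.resize(read_camera("side")["frame"][50:250,200:450],None,fx=2.5,fy=2.5))
E
```

```text
t 25.55 tcp [ 0.588  -0.3127  0.3099] jaw -13.27 tilt 0.03 F [ 0.8474  1.4371 -1.2745] w 46.1 mm q [ 0.63  0.58 -0.33  1.64  0.22  0.96 -0.01]
to [ 0.588 -0.314  0.204] tool delta mm [ -1.3   0.4 105.9]  len 106
```

View pics/side12.png

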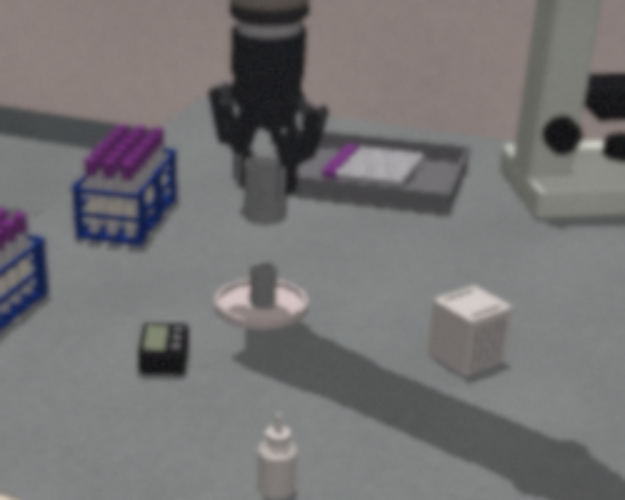

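The middle beaker (265) is lined up over the small one (263) in the side view. I'll lower it in stages, watching the force.

play_rows(commands=[[-0.0013,0.0004,0.01,0],[0,0,0.02,0],[0,0,0.015,0],[0,0,0.01,0],[0,0,0.005,0],[0,0,0.005,0],[0,0,0.005,0],[0,0,0,0],[0,0,0,0]])

```text
t: 26.5
eef_pos: [0.5885, -0.3152, 0.2401]
tool_rot: [0.0, 0.784, 0.62, 0.0]
contact_force: [0.7, -0.1, -0.4]
gripper_width: 0.54
```

play_rows(commands=[[0,0,0.005,0],[0,0,0.01,0],[0,0,0.01,0],[0,0,0.005,0],[0,0,0.001,0],[0,0,0.001,0],[0,0,0,0],[0,0,0,0]])

```text
t: 27.3
eef_pos: [0.5885, -0.3152, 0.2082]
tool_rot: [0.0, 0.784, 0.62, 0.0]
contact_force: [-0.1, -0.4, -0.8]
gripper_width: 0.541
```

play_rows(commands=[[0,0,0.0015,0],[0,0,0.0015,0],[0,0,0.0005,0],[0,0,0.0005,0],[0,0,0.0005,0],[0,0,0,0]])

```text
t: 27.9
eef_pos: [0.5883, -0.3151, 0.2042]
tool_rot: [0.0, 0.784, 0.62, -0.0]
contact_force: [-2.5, 0.9, 6.9]
gripper_width: 0.546
```

play_rows(commands=[[0,0,0,0],[0,0,0,0],[0,0,0,0],[0,0,0,0],[0,0,-0.01,0],[0,0,-0.03,0],[0,0,-0.04,0],[0,0,-0.04,0],[0,0,0,0],[0,0,0,0]], claw=0.074)

```text
t: 28.9
eef_pos: [0.5886, -0.3152, 0.3253]
tool_rot: [0.001, 0.785, 0.62, 0.001]
contact_force: [-0.1, 0.0, -0.8]
gripper_width: 0.866
```

```bash
python3 go.py .48,.05,.325 .3525,.288,.325 ;python3 - <<'E'
from station import read_camera
import cv2
cv2.imwrite(f"pics/side13.png",cv2.resize(read_camera("side")["frame"][50:250,200:450],None,fx=2.5,fy=2.5))
E
```

```text
t 28.90 tcp [ 0.5886 -0.3152  0.3253] jaw -13.35 tilt 0.18 F [-0.1292  0.0277 -0.8451] w 73.9 mm q [ 0.63  0.56 -0.33  1.63  0.21  0.98 -0.  ]
to [0.48  0.05  0.325] tool delta mm [ 330.3 -190.    -0.6]  len 381
to [0.3525 0.288  0.325 ] tool delta mm [ 202.1 -179.    -0.7]  len 270
```

View pics/side13.png

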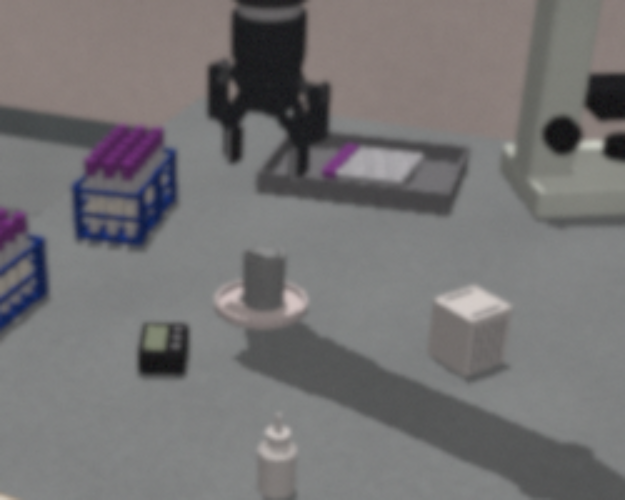

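The middle beaker stands flat over the small one, at about (264,280). I'll go to the large beaker via a waypoint that keeps clear of the inner reach limit.

play_rows(commands=[[0.011,-0.0063,0,0],[0.022,-0.0127,0,0],[0.022,-0.0127,0,0],[0.022,-0.0127,0,0],[0.022,-0.0127,0,0],[0.022,-0.0127,0,0],[0.022,-0.0127,0,0],[0.022,-0.0127,0,0],[0.022,-0.0127,0,0],[0.022,-0.0127,0,0],[0.022,-0.0127,0,0],[0.022,-0.0127,0,0],[0.022,-0.0127,0,0],[0.022,-0.0127,0,0],[0.022,-0.0127,0,0],[0.011,-0.006,0,0]], claw=0.0854)

```text
t: 30.55
eef_pos: [0.4778, 0.0523, 0.3224]
tool_rot: [-0.001, 0.783, 0.622, -0.001]
contact_force: [0.4, 0.1, -0.5]
gripper_width: 1.001
```

play_rows(commands=[[0.01,-0.009,0,0],[0.0182,-0.0162,0,0],[0.0182,-0.0162,0,0],[0.0182,-0.0162,0,0],[0.0182,-0.0162,0,0],[0.0182,-0.0162,0,0],[0.0182,-0.0162,0,0],[0.0182,-0.0162,0,0],[0.0182,-0.0162,0,0],[0.0182,-0.0162,0,0],[0.0182,-0.0162,0,0],[0.01,-0.009,0,0],[0,0,0,0],[0,0,0,0],[0,0,0,0]])

```text
t: 32.05
eef_pos: [0.3515, 0.2868, 0.323]
tool_rot: [0.0, 0.785, 0.619, -0.0]
contact_force: [-0.1, -0.2, 0.2]
gripper_width: 0.996
```

```bash
python3 go.py .3525,.288,.22; python3 - <<'E'
from h import *
from station import read_camera
c=read_camera("top"); cv2.imwrite("pics/top14.png",c["frame"])
P=cloud(c).reshape(-1,3); a=(np.hypot(P[:,0]-.588,P[:,1]+.3125)<.045)&(P[:,2]>.055); t=P[a]
print(a.sum(),np.median(t,0),cv2.minAreaRect((t[:,:2]*1000).astype(np.float32)))
c=read_camera("side"); cv2.imwrite("pics/side14.png",c["frame"])
E
```

```text
t 32.05 tcp [0.3515 0.2868 0.323 ] jaw -13.45 tilt 0.06 F [-0.0949 -0.2136  0.212 ] w 85.1 mm q [-0.28  0.28 -0.62  2.11  0.23  0.81 -1.27]
to [0.3525 0.288  0.22  ] tool delta mm [  1.5   0.6 103. ]  len 103
285 [ 0.5893 -0.3156  0.0667] ((589.8160400390625, -317.5383605957031), (43.88877868652344, 46.81653594970703), 3.825415849685669)
```

View pics/side14.png

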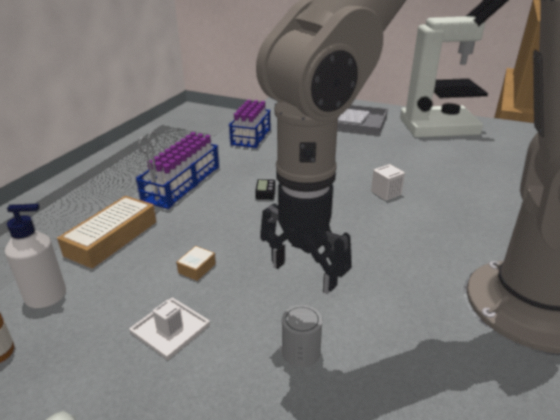

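View pics/top14.png

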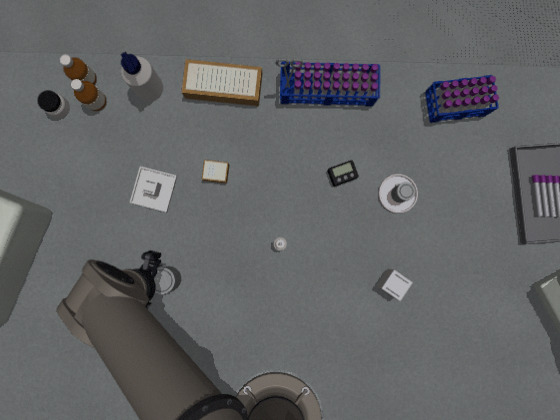

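The side view shows the gripper above the large beaker, which is at (301,335). The top view shows the middle beaker centred in its dish to about 4 mm. I'll descend.

play_rows(commands=[[0.0015,0.0006,0.01,0],[0,0,0.02,0],[0,0,0.02,0],[0,0,0.015,0],[0,0,0.01,0],[0,0,0.01,0],[0,0,0.01,0],[0,0,0.01,0],[0,0,0.006,0],[0,0,0,0],[0,0,0,0]])

```text
t: 33.25
eef_pos: [0.352, 0.2894, 0.2124]
tool_rot: [0.0, 0.784, 0.62, 0.0]
contact_force: [0.8, 0.2, 0.4]
gripper_width: 0.997
```

```bash
python3 go.py .3525,.288,.212;python3 - <<'E'
from station import read_camera
import cv2
cv2.imwrite(f"pics/side15.png",cv2.resize(read_camera("side")["frame"][220:400,200:420],None,fx=2.7,fy=2.7))
E
```

```text
t 33.25 tcp [0.352  0.2894 0.2124] jaw -13.34 tilt 0.01 F [0.8372 0.196  0.4386] w 85.2 mm q [-0.39  0.47 -0.51  2.19  0.42  0.58 -1.45]
to [0.3525 0.288  0.212 ] tool delta mm [-1.2  0.8  0.4]  len 2
```

View pics/side15.png

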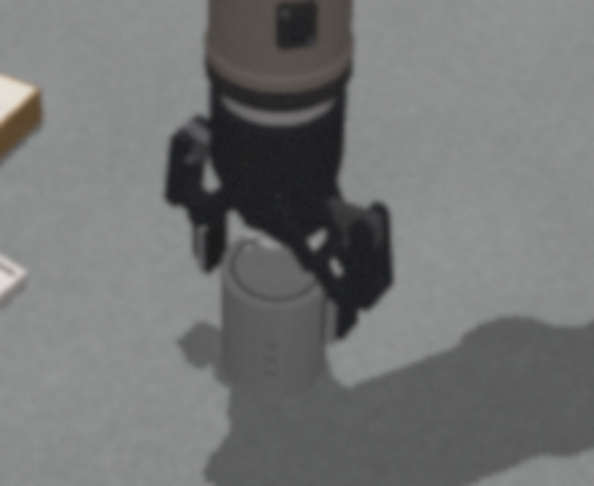

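The beaker is straddled, with clearance on both sides and the tips well down the wall. I'll close and lift.

play_rows(commands=[[-0.0012,0.0008,0,0],[0,0,0,0],[0,0,0,0],[0,0,0,0],[0,0,0,0],[0,0,0,0],[0,0,0,0],[0,0,-0.005,0],[0,0,-0.02,0],[0,0,-0.03,0],[0,0,-0.03,0],[0,0,-0.025,0],[0,0,-0.01,0],[0,0,0,0],[0,0,0,0]], claw=0.054, force=45)

```text
t: 34.8
eef_pos: [0.3522, 0.2874, 0.3314]
tool_rot: [0.0, 0.785, 0.62, -0.001]
contact_force: [1.0, 0.4, -1.8]
gripper_width: 0.757
```

```bash
python3 go.py .50,.05,.332 .588,-.314,.332;python3 - <<'E'
from station import read_camera
import cv2
cv2.imwrite(f"pics/side16.png",cv2.resize(read_camera("side")["frame"][180:400,200:420],None,fx=2.5,fy=2.5))
E
```

```text
t 34.80 tcp [0.3522 0.2874 0.3314] jaw -13.36 tilt 0.07 F [ 0.9901  0.4036 -1.7976] w 64.7 mm q [-0.26  0.27 -0.64  2.1   0.22  0.83 -1.26]
to [0.5   0.05  0.332] tool delta mm [-196.8  198.6   -0.4]  len 280
to [ 0.588 -0.314  0.332] tool delta mm [-333.8  169.7    0.3]  len 374
```

View pics/side16.png

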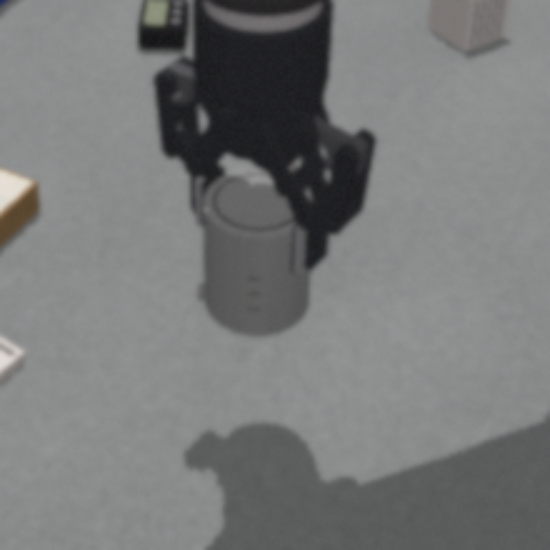

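The large beaker is held upright. I'll carry it via (0.50, 0.05) to the round dish.

play_rows(commands=[[-0.01,0.01,0,0],[-0.018,0.018,0,0],[-0.018,0.018,0,0],[-0.018,0.018,0,0],[-0.018,0.018,0,0],[-0.018,0.018,0,0],[-0.018,0.018,0,0],[-0.018,0.018,0,0],[-0.018,0.018,0,0],[-0.018,0.018,0,0],[-0.018,0.018,0,0],[-0.007,0.0085,0,0],[0,0,0,0]])

```text
t: 36.15
eef_pos: [0.5004, 0.0493, 0.3311]
tool_rot: [-0.001, 0.785, 0.619, -0.001]
contact_force: [-0.5, -0.2, -1.3]
gripper_width: 0.755
```

play_rows(commands=[[-0.01,0.0051,0,0],[-0.0196,0.00997,0,0],[-0.0196,0.00997,0,0],[-0.0196,0.00997,0,0],[-0.0196,0.00997,0,0],[-0.0196,0.00997,0,0],[-0.0196,0.00997,0,0],[-0.0196,0.00997,0,0],[-0.0196,0.00997,0,0],[-0.0196,0.00997,0,0],[-0.0196,0.00997,0,0],[-0.0196,0.00997,0,0],[-0.0196,0.00997,0,0],[-0.0196,0.00997,0,0],[-0.0196,0.00997,0,0],[-0.0196,0.00997,0,0],[-0.0196,0.00997,0,0],[-0.01,0.0051,0,0],[0,0,0,0],[0,0,0,0]])

```text
t: 38.15
eef_pos: [0.5883, -0.312, 0.332]
tool_rot: [-0.001, 0.784, 0.621, 0.0]
contact_force: [0.8, -0.1, -1.8]
gripper_width: 0.754
```

play_rows(commands=[[0,0,0,0],[0,0,0,0]])

```text
t: 38.35
eef_pos: [0.5884, -0.312, 0.3325]
tool_rot: [-0.0, 0.784, 0.621, 0.0]
contact_force: [0.1, 0.5, -1.2]
gripper_width: 0.754
```

```bash
python3 go.py .588,-.315,.216;python3 - <<'E'
from station import read_camera
import cv2
cv2.imwrite(f"pics/side17.png",cv2.resize(read_camera("side")["frame"][50:250,200:450],None,fx=2.5,fy=2.5))
cv2.imwrite(f"pics/top17.png",cv2.resize(read_camera("top")["frame"][100:300,300:500],None,fx=3,fy=3))
E
```

```text
t 38.35 tcp [ 0.5884 -0.312   0.3325] jaw -13.24 tilt 0.03 F [ 0.0906  0.4889 -1.2276] w 64.4 mm q [ 0.63  0.55 -0.34  1.63  0.21  1.   -0.  ]
to [ 0.588 -0.315  0.216] tool delta mm [ -3.1   0.3 116.4]  len 116
```

View pics/side17.png

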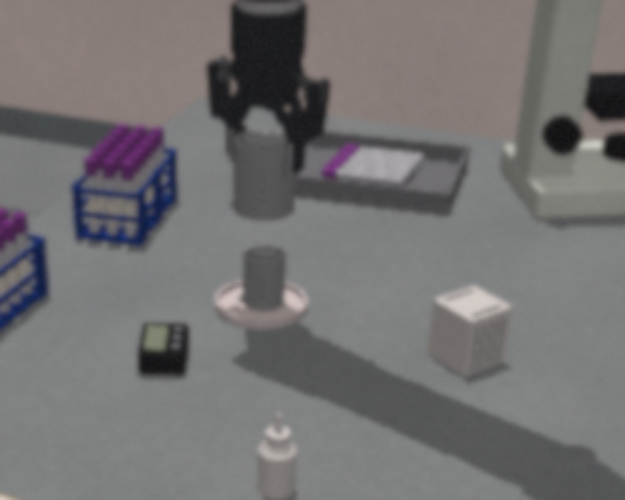

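The large beaker (264) is centred over the middle one (264). I'll lower it in stages.

play_rows(commands=[[-0.0018,0.0003,0.01,0],[0,0,0.02,0],[0,0,0.01,0],[0,0,0.005,0],[0,0,0.005,0],[0,0,0.005,0],[0,0,0.005,0],[0,0,0.005,0],[0,0,0,0],[0,0,0,0]])

```text
t: 39.45
eef_pos: [0.5881, -0.3152, 0.2673]
tool_rot: [0.0, 0.784, 0.62, 0.0]
contact_force: [-0.0, 0.7, -1.6]
gripper_width: 0.752
```

play_rows(commands=[[0,0,0.005,0],[0,0,0.01,0],[0,0,0.01,0],[0,0,0.01,0],[0,0,0.006,0],[0,0,0.003,0],[0,0,0.002,0],[0,0,0.001,0],[0,0,0,0],[0,0,0,0]])

```text
t: 40.45
eef_pos: [0.5882, -0.3153, 0.2207]
tool_rot: [0.0, 0.784, 0.62, 0.0]
contact_force: [-0.7, 0.5, -0.4]
gripper_width: 0.753
```

play_rows(commands=[[0,0,0.002,0],[0,0,0.001,0],[0,0,0.001,0],[0,0,0.0005,0],[0,0,0.0005,0],[0,0,0,0]])

```text
t: 41.05
eef_pos: [0.5881, -0.3152, 0.217]
tool_rot: [0.0, 0.785, 0.62, -0.0]
contact_force: [-5.7, 1.4, 11.1]
gripper_width: 0.75
```

play_rows(commands=[[0,0,0,0],[0,0,0,0],[0,0,0,0],[0,0,0,0],[0,0,0,0],[0,0,-0.005,0],[0,0,-0.01,0],[0,0,-0.03,0],[0,0,-0.04,0],[0,0,-0.035,0],[0,0,0,0],[0,0,0,0]], claw=0.0854)

```text
t: 42.25
eef_pos: [0.5883, -0.3153, 0.3372]
tool_rot: [0.001, 0.785, 0.62, 0.001]
contact_force: [-0.7, 0.2, -0.1]
gripper_width: 1.002
```

```bash
python3 go.py .352,-.295,.335,-34.2;python3 - <<'E'
from station import read_camera
import cv2
cv2.imwrite(f"pics/side18.png",cv2.resize(read_camera("side")["frame"][50:250,200:450],None,fx=2.5,fy=2.5))
E
```

```text
t 42.25 tcp [ 0.5883 -0.3153  0.3372] jaw -13.35 tilt 0.17 F [-0.6785  0.1809 -0.0575] w 85.5 mm q [ 0.64  0.55 -0.34  1.62  0.21  1.   -0.  ]
to [ 0.352 -0.295  0.335] tool delta mm [ -34.9 -234.6    1.5] turn 20.85 len 237
```

View pics/side18.png

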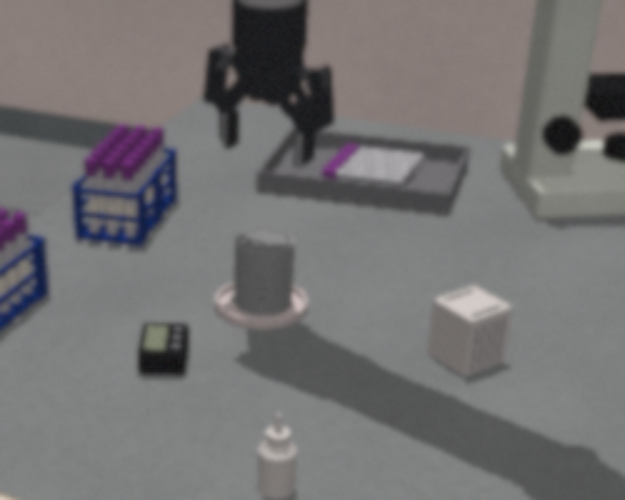

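The large beaker sits flat over the other two, at about (265,275). The large jar is next.

play_rows(commands=[[-0.0015,-0.01,0,0],[-0.003,-0.0195,0,0],[-0.003,-0.0195,0,0],[-0.003,-0.0195,0,0],[-0.003,-0.0195,0,0],[-0.003,-0.0195,0,0],[-0.003,-0.0195,0,0],[-0.003,-0.0195,0,0],[-0.003,-0.0195,0,0],[-0.003,-0.0195,0,0],[-0.003,-0.0195,0,0],[-0.003,-0.0195,0,0],[-0.0015,-0.01,0,0],[0,0,0,6.9],[0,0,0,6.9],[0,0,0,6.9],[0,0,0,0],[0,0,0,0],[0,0,0,0]], claw=0.082)

```text
t: 44.2
eef_pos: [0.3516, -0.296, 0.3351]
tool_rot: [-0.0, 0.883, 0.47, -0.0]
contact_force: [0.6, -0.1, -0.2]
gripper_width: 0.958
```

```bash
python3 go.py .352,-.295,.205,-34.1;python3 - <<'E'
from station import read_camera
from h import *
cv2.imwrite(f"pics/side19.png",cv2.resize(read_camera("side")["frame"][50:250,250:500],None,fx=2.5,fy=2.5))
c=read_camera("top"); P=cloud(c).reshape(-1,3); a=(np.hypot(P[:,0]-.588,P[:,1]+.3125)<.05)&(P[:,2]>.065); t=P[a]
print(a.sum(),np.median(t,0),cv2.minAreaRect((t[:,:2]*1000).astype(np.float32)))
E
```

```text
t 44.20 tcp [ 0.3516 -0.296   0.3351] jaw -33.91 tilt 0.03 F [ 0.581  -0.1008 -0.2248] w 81.8 mm q [ 0.84  0.23 -0.31  2.11  0.1   0.82 -0.12]
to [ 0.352 -0.295  0.205] tool delta mm [  1.1  -0.2 130.1] turn 0.19 len 130
583 [ 0.5889 -0.3145  0.083 ] ((589.6193237304688, -316.1592712402344), (64.42239379882812, 65.44893646240234), 3.010551691055298)
```

View pics/side19.png

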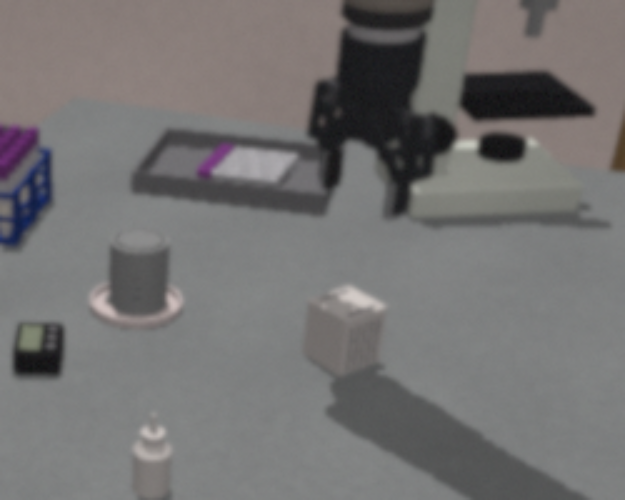

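Top depth puts the round stack at (0.589, -0.315) with its top at 83 mm, which matches fully nested. I'll descend on the jar.

play_rows(commands=[[0.0011,-0.0002,0.01,0],[0,0,0.02,0],[0,0,0.02,0],[0,0,0.02,0],[0,0,0.015,0],[0,0,0.01,0],[0,0,0.01,0],[0,0,0.01,0],[0,0,0.01,0],[0,0,0.006,0],[0,0,0.004,0],[0,0,0,0],[0,0,0,0]])

```text
t: 45.6
eef_pos: [0.3522, -0.2952, 0.2005]
tool_rot: [0.0, 0.883, 0.469, 0.0]
contact_force: [0.3, 0.4, 0.4]
gripper_width: 0.964
```

```bash
python3 go.py .352,-.295,.20,-34.1;python3 - <<'E'
from station import read_camera
from h import *
cv2.imwrite(f"pics/side20.png",cv2.resize(read_camera("side")["frame"][50:250,250:500],None,fx=2.5,fy=2.5))
E
```

```text
t 45.60 tcp [ 0.3522 -0.2952  0.2005] jaw -34.04 tilt 0.02 F [0.2577 0.3836 0.3666] w 82.3 mm q [ 0.77  0.47 -0.24  2.2   0.23  0.5  -0.25]
to [ 0.352 -0.295  0.2  ] tool delta mm [ 0.  -0.3  0.5] turn 0.06 len 1
```

View pics/side20.png

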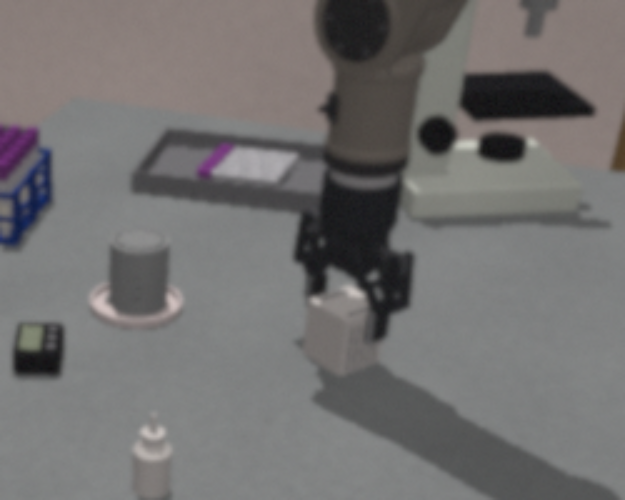

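The jar, at about (345,330), is straddled. I'll close and lift.

play_rows(commands=[[0,0,0,0],[0,0,0,0],[0,0,0,0],[0,0,0,0],[0,0,0,0],[0,0,0,0],[0,0,0,0],[0,0,0,0],[0,0,-0.005,0],[0,0,-0.02,0],[0,0,-0.03,0],[0,0,-0.03,0],[0,0,-0.025,0],[0,0,-0.01,0],[0,0,0,0],[0,0,0,0]], claw=0.044, force=35)

```text
t: 47.25
eef_pos: [0.3516, -0.2949, 0.3194]
tool_rot: [-0.001, 0.883, 0.469, -0.0]
contact_force: [0.1, -0.3, -1.2]
gripper_width: 0.648
```

```bash
python3 go.py .53,-.02,.32 .5863,.336,.32,-13.3 ;python3 - <<'E'
from station import read_camera
from h import *
cv2.imwrite(f"pics/side21.png",cv2.resize(read_camera("side")["frame"][50:250,250:500],None,fx=2.5,fy=2.5))
E
```

```text
t 47.25 tcp [ 0.3516 -0.2949  0.3194] jaw -34.05 tilt 0.08 F [ 0.0777 -0.3108 -1.2179] w 55.3 mm q [ 0.84  0.26 -0.31  2.12  0.11  0.78 -0.14]
to [ 0.53 -0.02  0.32] tool delta mm [327.6  -6.1  -0.6]  len 328
to [0.5863 0.336  0.32  ] tool delta mm [ 326.5 -152.7    0.2] turn -20.75 len 360
```

View pics/side21.png

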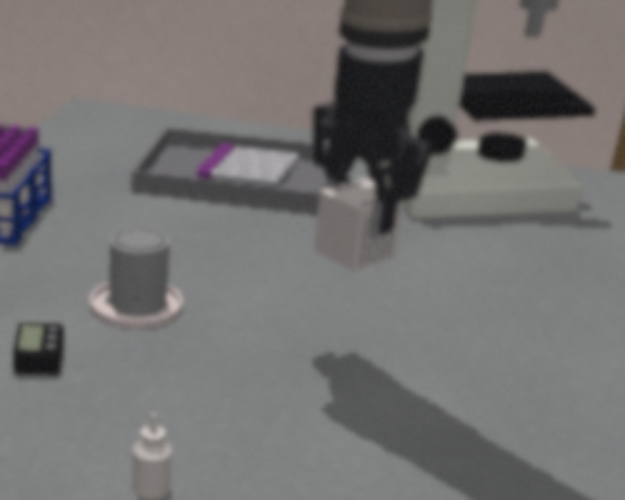

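The jar is held upright at about (355,215). I'll carry it via (0.53, -0.02) to the square dish.

play_rows(commands=[[0.01,0,0,0],[0.022,-0.0005,0,0],[0.022,-0.0005,0,0],[0.022,-0.0005,0,0],[0.022,-0.0005,0,0],[0.022,-0.0005,0,0],[0.022,-0.0005,0,0],[0.022,-0.0005,0,0],[0.022,-0.0005,0,0],[0.022,-0.0005,0,0],[0.022,-0.0005,0,0],[0.022,-0.0005,0,0],[0.022,-0.0005,0,0],[0.022,-0.0005,0,0],[0.022,0,0,0],[0.01,0,0,0]])

```text
t: 48.9
eef_pos: [0.5309, -0.0168, 0.3194]
tool_rot: [-0.001, 0.882, 0.471, -0.0]
contact_force: [-0.4, -0.3, -1.3]
gripper_width: 0.651
```

play_rows(commands=[[0.01,-0.0047,0,0],[0.0206,-0.0096,0,0],[0.0206,-0.0096,0,0],[0.0206,-0.0096,0,0],[0.0206,-0.0096,0,0],[0.0206,-0.0096,0,0],[0.0206,-0.0096,0,0],[0.0206,-0.0096,0,0],[0.0206,-0.0096,0,0],[0.0206,-0.0096,0,0],[0.0206,-0.0096,0,0],[0.0206,-0.0096,0,0],[0.0206,-0.0096,0,0],[0.0206,-0.0096,0,0],[0.0206,-0.0096,0,0],[0.0206,-0.0096,0,0],[0.01,-0.0047,0,0]])

```text
t: 50.6
eef_pos: [0.5867, 0.3407, 0.3197]
tool_rot: [-0.0, 0.883, 0.47, -0.0]
contact_force: [0.6, 0.8, -0.6]
gripper_width: 0.654
```

play_rows(commands=[[0,0,0,-6.9],[0,0,0,-6.9],[0,0,0,-6.9],[0,0,0,0],[0,0,0,0],[0,0,0,0]])

```text
t: 51.2
eef_pos: [0.5874, 0.3384, 0.3202]
tool_rot: [0.0, 0.785, 0.619, -0.0]
contact_force: [-0.2, 0.3, -1.7]
gripper_width: 0.649
```

```bash
python3 go.py .586,.336,.205,-13.3 ;python3 - <<'E'
from station import read_camera
from h import *
cv2.imwrite(f"pics/side22.png",cv2.resize(read_camera("side")["frame"][170:380,60:310],None,fx=2.5,fy=2.5))
E
```

```text
t 51.20 tcp [0.5874 0.3384 0.3202] jaw -13.51 tilt 0.03 F [-0.2396  0.2528 -1.6524] w 55.4 mm q [-0.25  0.62 -0.54  1.59  0.36  1.03 -1.13]
to [0.586 0.336 0.205] tool delta mm [ -2.6  -0.8 115.2] turn -0.21 len 115
```

View pics/side22.png

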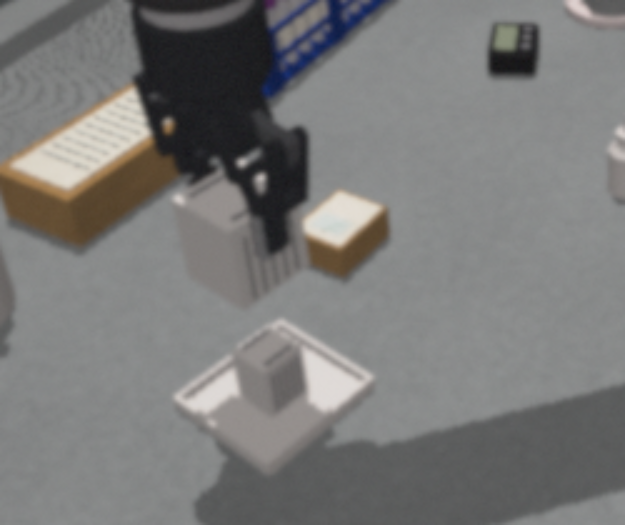

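```bash
python3 - <<'E'
from station import read_camera
from h import *
c=read_camera("side")
p=np.array([[60+243/2.5,170+305/2.5]]); print(onplane(c,p,.1195))
a=np.radians(-13.5); A=np.array([np.cos(a),np.sin(a)]);B=np.array([-A[1],A[0]])
for s in(1,-1):
  for t in(1,-1): print(np.array([.5874,.3384])+.028*(s*A+t*B))
E
```

```text
[[0.5691 0.3676 0.1195]]
[0.6212 0.3591]
[0.6081 0.3046]
[0.5667 0.3722]
[0.5536 0.3177]
```

The corner ray puts the held jar within about 4 mm of the nest axis, against 8 mm of play, so I only need a small correction. I'll lower it in stages.

play_rows(commands=[[-0.0005,-0.0006,0.01,-0.2],[0,0,0.02,0],[0,0,0.02,0],[0,0,0.01,0],[0,0,0.005,0],[0,0,0,0],[0,0,0,0]])

```text
t: 52.0
eef_pos: [0.587, 0.3388, 0.256]
tool_rot: [0.0, 0.783, 0.621, 0.001]
contact_force: [-0.3, -0.6, -2.0]
gripper_width: 0.647
```

```bash
python3 go.py .586,.336,.205,-13.3 ;python3 - <<'E'
from station import read_camera
from h import *
cv2.imwrite(f"pics/side23.png",cv2.resize(read_camera("side")["frame"][220:380,90:270],None,fx=3.5,fy=3.5))
E
```

```text
t 52.00 tcp [0.587  0.3388 0.256 ] jaw -13.15 tilt 0.07 F [-0.3063 -0.5548 -1.9676] w 55.2 mm q [-0.26  0.69 -0.51  1.63  0.4   0.92 -1.16]
to [0.586 0.336 0.205] tool delta mm [-3.  -0.3 51. ] turn 0.15 len 51
```

View pics/side23.png

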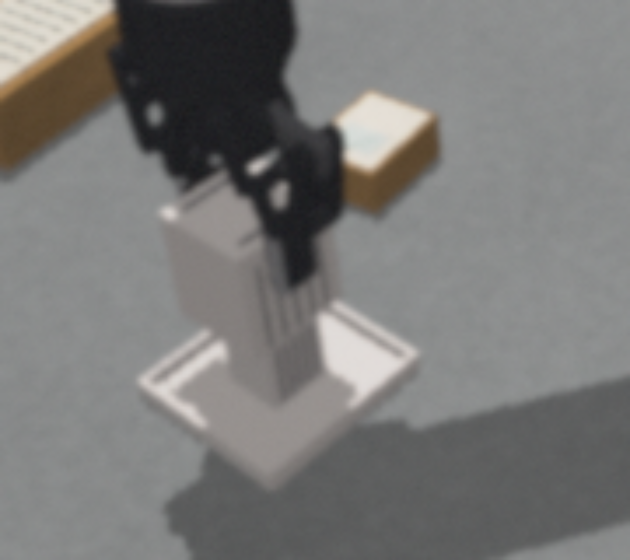

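```bash
python3 - <<'E'
from station import read_camera
from h import *
c=read_camera("side")
a=np.radians(-13.3); A=np.array([np.cos(a),np.sin(a)]);B=np.array([-A[1],A[0]]); d=-A+B
for (u,v,z,h) in((255,352,.0555,.028),(279,405,.004,.017),(270,490,.004,.05),(140,382,.011,0),(419,354,.011,0),(248,255,.1195,.028)):
    p=onplane(c,[[90+u/3.5,220+v/3.5]],z)[0,:2]; print(p, p-h*d)
E
```

```text
[0.569  0.3671] [0.5898 0.3334]
[0.5729 0.3532] [0.5856 0.3327]
[0.5454 0.3988] [0.5826 0.3387]
[0.6413 0.374 ] [0.6413 0.374 ]
[0.523  0.3003] [0.523  0.3003]
[0.5625 0.3669] [0.5833 0.3332]
```

The corner rays put the large jar at about (0.587, 0.333) and the small one at (0.586, 0.333), so they're aligned. I'll keep lowering.

play_rows(commands=[[0,0,0.004,0],[0,0,0.004,0],[0,0,0.004,0],[0,0,0.004,0],[0,0,0.004,0],[0,0,0,0]])

```text
t: 52.7
eef_pos: [0.5865, 0.3383, 0.2344]
tool_rot: [-0.0, 0.783, 0.622, -0.001]
contact_force: [0.1, -0.5, -1.3]
gripper_width: 0.648
```

play_rows(commands=[[0,0,0.005,0],[0,0,0.008,0],[0,0,0.008,0],[0,0,0.004,0],[0,0,0.002,0],[0,0,0.001,0],[0,0,0,0]])

```text
t: 53.4
eef_pos: [0.5867, 0.3386, 0.2073]
tool_rot: [-0.0, 0.783, 0.622, 0.0]
contact_force: [-0.1, -0.1, -1.3]
gripper_width: 0.65
```

play_rows(commands=[[0,0,0.001,0],[0,0,0.001,0],[0,0,0.0005,0],[0,0,0.0005,0],[0,0,0,0]])

```text
t: 53.9
eef_pos: [0.5867, 0.3385, 0.2048]
tool_rot: [0.0, 0.783, 0.622, 0.0]
contact_force: [-1.8, -2.8, 4.6]
gripper_width: 0.649
```

play_rows(commands=[[0,0,0,0],[0,0,0,0],[0,0,0,0],[0,0,0,0],[0,0,0,0],[0,0,-0.005,0],[0,0,-0.02,0],[0,0,-0.03,0],[0,0,-0.04,0],[0,0,-0.035,0],[0,0,0,0],[0,0,0,0]], claw=0.078)

```text
t: 55.1
eef_pos: [0.5868, 0.3386, 0.3357]
tool_rot: [0.0, 0.783, 0.621, 0.001]
contact_force: [-0.2, -0.7, -0.7]
gripper_width: 0.916
```

play_rows(commands=[[-0.01,0,-0.01,0],[-0.02,0,0,0],[-0.02,0,0,0],[-0.02,0,0,0],[-0.02,0,0,0],[-0.02,0,0,0],[-0.02,0,0,0],[-0.02,0,0,0],[-0.02,0,0,0],[-0.02,0,0,0],[-0.01,0,0,0],[0,0,0,0],[0,0,0,0],[0,0,0,0]])

```text
t: 56.5
eef_pos: [0.5412, 0.1449, 0.3444]
tool_rot: [-0.0, 0.783, 0.622, 0.0]
contact_force: [-1.1, 0.1, -0.5]
gripper_width: 0.914
```

```bash
python3 go.py;python3 - <<'E'
from station import read_camera
from h import *
c0=dict(np.load("top0.npz")); c=read_camera("top"); cv2.imwrite("pics/top24.png",c["frame"])
def m(c,x,y,r,z0,z1):
    P=cloud(c).reshape(-1,3); a=(np.hypot(P[:,0]-x,P[:,1]-y)<r)&(P[:,2]>z0)&(P[:,2]<z1); t=P[a]
    if len(t)<3: return len(t)
    r=cv2.minAreaRect((t[:,:2]*1000).astype(np.float32)); return len(t),np.median(t,0),np.round(r[0],1),np.round(r[1],1),round(r[2],1)
print("round",m(c,.588,-.3125,.055,.065,.2)); print("square",m(c,.586,.336,.06,.05,.2))
for k,a in {"slip":(.636,.171,.05,.022,.06),"timer":(.64,-.163,.06,.018,.06),"drop":(.451,-.002,.04,.03,.1)}.items(): print(k,m(c0,*a),m(c,*a))
s=read_camera("side"); cv2.imwrite("pics/side24.png",s["frame"])
E
```

```text
t 56.50 tcp [0.5412 0.1449 0.3444] jaw -13.06 tilt 0.05 F [-1.0628  0.0719 -0.4984] w 78.0 mm q [ 0.08  0.42 -0.57  1.86  0.27  0.94 -0.84]
round (580, array([ 0.5889, -0.315 ,  0.0826]), array([ 589.7, -315.9]), array([63.5, 66.8]), 27.1)
square (453, array([0.5834, 0.3388, 0.0686]), array([587.8, 336.9]), array([56.7, 54.9]), 77.5)
slip (504, array([0.6361, 0.1709, 0.0313]), array([636.8, 171.3]), array([64.5, 53. ]), 85.3) (32, array([0.6567, 0.1447, 0.0306]), array([650. , 144.1]), array([36.6, 20.5]), 33.8)
timer (511, array([ 0.6396, -0.1633,  0.0265]), array([ 640.7, -164. ]), array([50.3, 70.6]), 21.7) (507, array([ 0.6397, -0.163 ,  0.0268]), array([ 640.7, -163.8]), array([50.2, 70.4]), 21.5)
drop (137, array([ 0.4504, -0.0019,  0.0491]), array([450.8,  -2.3]), array([30.5, 30.6]), 1.2) (136, array([ 0.4504, -0.002 ,  0.0488]), array([450.8,  -2.3]), array([30.5, 30.6]), 1.2)
```

View pics/side24.png

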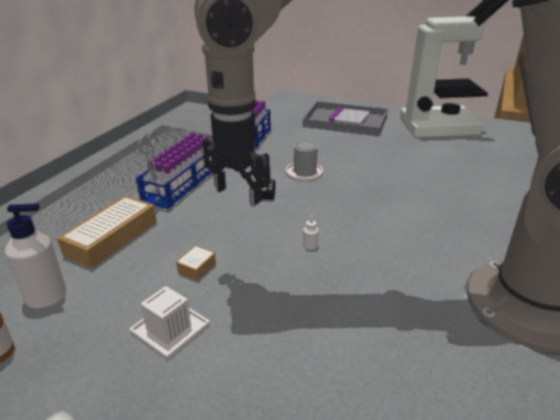

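View pics/top24.png

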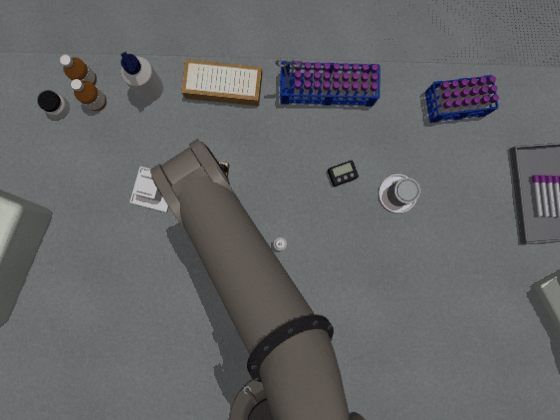

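The side view shows both stacks flat in their dishes, round at (305,160) and square at (166,318). The slip box is hidden from the top camera, so I'll check it in the side view and then hand in.

```bash
python3 - <<'E'
from station import read_camera,sensors,bot
from h import *
c0=dict(np.load("side0.npz")); c=read_camera("side")
for n,k in(("before",c0),("now",c)):
    P=cloud(k).reshape(-1,3); a=(np.hypot(P[:,0]-.636,P[:,1]-.171)<.06)&(P[:,2]>.022)&(P[:,2]<.05); print(n,a.sum(),np.median(P[a],0))
bot.hand_in(); print(sensors.get_obs()["t"])
E
```

```text
before 595 [0.6305 0.1783 0.0305]
now 595 [0.6296 0.1787 0.0305]
the job is handed in; nothing more can be done
the job is handed in; nothing more can be done
```

I nested the three round beakers in the round dish (small, middle, large) and the two square jars in the square dish (small, then large). The job was handed in at about 57 s of the 141 s allowed, with the arm clear of everything.

| Last check (after the arm withdrew) | Result |
|---|---|
| Round stack | top about 83 mm above the bench (82 expected if fully nested), about 3 mm off the dish centre |
| Square stack | top about 68.6 mm (68 expected), about 2 mm off the dish centre |
| Timer and dropper bottle | position unchanged within 0.3 mm (top camera) |
| Slip box | unchanged within about 1 mm, from the side camera only because the arm hid it from the top camera |
| Placing force | about 13 N at most in the readings after each touch-down |

The two cameras disagreed by 2 to 3 mm on several positions. I averaged them for the items I picked up, and the error stayed within the clearance of every nest. No check failed.

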